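Put a culture dish away and slide the hatch home on its seal

TASK

Put the dish with the dark red agar down flat inside the round collar in the well of the white culture case, keeping it upright, and let go of it. Then push the blue sliding hatch along its rails over the well until it is fully home, pressed firmly for a moment against the rubber seal at the end, but do not slam it or crush the seal. Leave the hatch resting closed on the seal, and do not disturb the other dishes or the things around.

Things in the scene. Friction and masses are not known exactly. Their poses are not given: they have to be found in the camera images.
- dish_red_center (a point): Centre (half-way up) of the loose closed culture dish with dark red agar: a round disc 60 mm across and 18 mm high, 45 g, lying flat on the steel bench; z is its upright axis.
- dish_yellow_center (a point): Centre of a like dish with yellow agar; not to be disturbed (knocked more than about 25 mm).
- dish_white_center (a point): Centre of a like dish with whitish agar; not to be disturbed.
- case: White low case, fixed on the bench, 190 mm (x) by 370 mm (y), body top at 70 mm, two rails along its long sides up to 82 mm. Origin: centre of its underside; z up. Its +y half has an open well, 136 mm wide, from y = +5 to +145 mm, floor at 30 mm. Its -y half is closed over and carries the open hatch, which closes towards +y.
- nest (a point): Point on the well's floor (30 mm above the bench) at the centre of the round dark steel collar: 66 mm inside, 76 mm outside, 4 mm high. The dish lies in it with 3 mm play all round. Axes as case.
- door: Blue sliding hatch, a level plate 152 mm (x) by 150 mm (y), at 72 to 79 mm above the bench, sliding only along the case's y. Origin: centre of its underside; axes as case. Its leading edge is 75 mm to +y of the origin. It stays where left, has no latch, and rubs with about 4 N all along. It starts with its origin at y = -100 to -65 mm in the case's frame.
- door_bar (a point): Centre of the yellow finger bar that stands up across the middle of the hatch: 80 mm (x) by 10 mm (y) by 24 mm high, from 79 to 103 mm above the bench; this point is 91 mm above the bench. Push on its -y face, or hold it.
- end_frame: Blue end frame across the +y end of the case, carrying a black rubber seal strip. Origin: middle of the foot of its -y face, 166 mm to +y of the case's origin; top at 94 mm. The seal's face stands 14 to 24 mm ahead (-y) of that face, not measured, new each time: find it by feel. It is soft: beyond the rubbing, the push rises by 2 to 6 N per mm; about 10 N on it seals, 20 N spoils it.
- swab_cup: White plastic cup of swabs, 80 mm across, 100 mm high (swabs to 170 mm); origin: centre of its underside. Leave alone.
- tube_rack: Steel test-tube rack, 70 x 200 mm, 64 mm high, tubes to 114 mm; origin: centre of its underside. Leave alone.
- blue_carton: Blue carton 100 x 130 x 50 mm; origin: centre of its underside. Leave alone.
- white_carton: White carton 90 x 110 x 45 mm; origin: centre of its underside. Leave alone.
- dish_red: The same red dish; origin: centre of its underside, 9 mm below its centre.
Not all that is in view belongs to the job. What is shaped like the dish_red but purple or turquoise is not meant.

How it is judged:
By the outcome, as a careful person would: the job done as asked, in the order asked, and still so for the second after the job is handed in, with the robot touching nothing.
It also fails if it takes over 61 s, if anything falls off the work surface, if the arm or the gripper's body presses on something with over 40 N, if the wrist force passes 120 N, or if a joint passes its speed limit or range.

ROBOT

A 7-joint arm with a two-finger parallel gripper is mounted at the origin on the work surface. World frame = base frame: x ahead of the robot, y to its left, z up, the work surface at z = 0. Lengths are in m, angles in rad, forces in N, time in s.
With the tool pointing down it reaches from about 0.4 to 0.85 m from the base axis. Payload 4.5 kg.
Tool frame: the origin (TCP) lies midway between the tips of the shut fingers; the grasp point (between the pads) lies behind it (r.grip_point_offset is the z of the grasp point in the tool frame, in m); z points along the fingers, y is the line along which they close (so a half turn about z gives the same grasp; the last joint's range is limited). The gripper opens to 88 mm and grips with 3 to 60 N. Pads are 18 mm wide; open, the fingers measure 123 mm over their backs; the gripper's body (75 mm by 187 mm) begins 45 mm behind the grasp point.
Start: joints at [1.337, 0.689, -0.195, 1.565, 0.157, 0.902, -0.215], TCP at [0.165, -0.603, 0.239] pointing down, gripper open.
Joint ranges: [-3.01, 3.01], [-0.46, 2.08], [-1.47, 1.51], [0.13, 2.56], [-1, 4.14], [0.04, 2.09], [-2.66, 2.66]. Speed limits (rad/s): [2.57, 2.57, 3.14, 3.14, 3.14, 3.14, 3.14].

INTERFACE

Orientations are given as a unit quaternion [x, y, z, w].
In Python, from plant import r, optics, workorder gives the robot as it stands.
- The arm moves only by the shell command python3 -m creep 'ROWS' [FORCE]. ROWS is JSON, a list of rows, each an object of numbers: "grip": the gripper command: -1 is shut, 1 is fully open, values between are in proportion; "tx", "ty", "tz": the shift along the tool's x, y, z in cm; "spin": the turn about the tool's z in degrees. In form: [{"grip": .., "tx": .., "ty": .., "tz": .., "spin": ..}, ...]. A call has 1 to 8 rows; each row shifts and turns the commanded pose from where the row before left it, along the tool's axes as they then stand; what a row does not reach is not made up. A row lasts 1/12 s, in which the tool goes at most 41.7 mm and 7.16 degrees, less where a joint would pass 70% of its speed; a pose out of reach is approached as far as the arm can. A call with a gripper value outside its range is refused whole. The fingers move at their own pace and stop on an object; FORCE is the grip in N (left out, the last holds). Time passes only in rows, so rows that do not move let the fingers close. It gives the time, the measured TCP pose, the force, the opening and the grip force at its end, in the units of the state.
- r.get_state(): the state, without advancing time (a new reading comes with each control period).
- optics.snapshot(name): name is "scene" or "top" or "wrist"; returns (picture, depth): 400x640x3 uint8, red, green, blue; 400x640 float32, m along the optical axis (not along the pixel's ray), 0 where there is no reading.
- optics.get_calibration(name): a dict with "fx", "fy", "cx", "cy" (pixels), "extrinsics" (4x4, takes a point from world to camera coordinates). Camera axes: x right, y down, z forward; pixel columns grow to the right and rows downward; lengths in m; the calibration is good to about 2 mm. A picture is of the moment at which its call begins: read the wrist's pose just before it. get_calibration takes no time and is no camera call; for the wrist camera it gives the pose at the moment of the call.
- workorder.finish_job(): hands the job in; it is judged then, once.
The state is a dict: "clock": time; "q": joint angles; "qd": joint speeds; "joint_torque": joint torques, N m; "tool_pos": TCP position; "eef_rot": TCP orientation; "contact_force": force on the tool from outside, world axes, zero at the start; "moment": the same for the moment, N m; "opening": opening from 0.0 (shut) to 1.0 (fully open); "finger_force": force on a finger pad.
Only numpy, scipy, OpenCV 4.12 (cv2) and the standard library are available. Lean on these libraries where they do the work, as an engineer would, in place of code of your own. Each camera call takes 0.05 s, during which the arm holds its last target. There are 200 camera calls.

## Working session

There is one attempt and no reset: what is moved stays moved. The work goes in short steps, Python scripts to look and compute and a shell command to move; the robot and the scene stay as the last step left them, time stands still between calls to the robot, and variables do not carry over. Pictures are saved under pics/ and viewed, at most 10 in all, crops included, and the job is handed in when it is done.

```bash
ls; mkdir -p pics; python3 - <<'E'
from plant import r, optics
import cv2,numpy as np
for n in("top","scene"):
    p,d=optics.snapshot(n); cv2.imwrite(f"pics/{n}0.png",p[:,:,::-1]); np.save(f"{n}0.npy",d)
    c=optics.get_calibration(n); print(n,c)
print(r.get_state(), r.grip_point_offset)
E
```

```text
pics
top {'fx': 430.84290646645917, 'fy': 430.84290646645917, 'cx': 314.3405287084753, 'cy': 205.59202222470853, 'extrinsics': array([[ 0.0264395 , -0.99942955, -0.0210126 ,  0.04655523],
       [-0.98037938, -0.02181663, -0.1959089 ,  0.60015254],
       [ 0.19533872,  0.02578005, -0.98039695,  1.03766601],
       [ 0.        ,  0.        ,  0.        ,  1.        ]])}
scene {'fx': 405.6095032006851, 'fy': 405.6095032006851, 'cx': 319.0685710111924, 'cy': 195.32520834342304, 'extrinsics': array([[-0.7435856 ,  0.66844366, -0.01623364,  0.38408837],
       [ 0.51882084,  0.56148771, -0.64463671, -0.24948831],
       [-0.42178833, -0.48776492, -0.76431668,  1.1965604 ],
       [ 0.        ,  0.        ,  0.        ,  1.        ]])}
{'clock': 0.1, 'q': array([ 1.3367998 ,  0.68990799, -0.19455014,  1.56620969,  0.15728575,
        0.90250705, -0.21509779]), 'qd': array([ 2.12741780e-04, -3.04885724e-03, -5.71588392e-05, -1.34292618e-03,
        1.76692117e-03, -1.18184139e-04, -9.53909989e-04]), 'joint_torque': array([-2.90910735e-03, -5.28491843e+01, -1.27140675e+00, -1.53837079e+01,
       -5.25807927e-02,  1.96113702e-03,  5.80647406e-05]), 'tool_pos': array([ 0.16520938, -0.60219094,  0.23799417]), 'eef_rot': array([ 9.91042727e-01,  1.33542650e-01, -1.53408321e-04, -8.06153724e-04]), 'contact_force': array([ 0.27183485, -0.0248801 ,  0.31717511]), 'moment': array([ 0.03051289, -0.06327327,  0.00635337]), 'finger_force': 0.0, 'opening': 0.9979325862906387} -0.0187
```

View pics/top0.png

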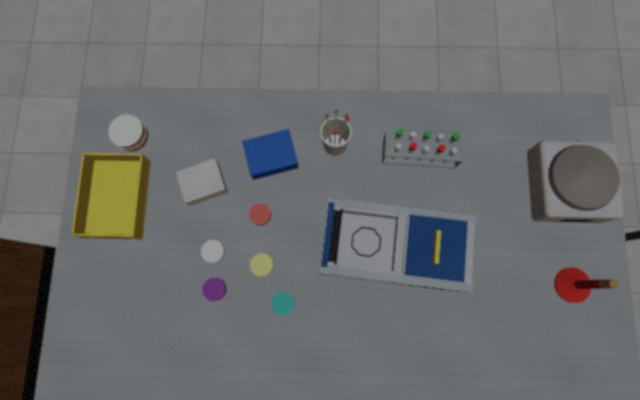

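View pics/scene0.png

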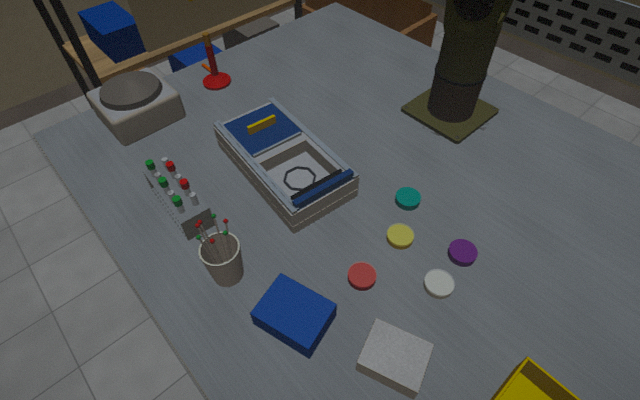

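The top view shows the candidate discs: red (260,214), yellow (261,265), white (212,251), purple (214,289) and turquoise (282,303). Only the one at (260,214) is red, and the pale red lid fits "dark red agar". In the case, the collar is at (366,242), the yellow bar at (437,247), and the end frame is on the left at (330,235). I'll confirm these in an enlarged crop.

```bash
cat > h.py <<'E'
import numpy as np,cv2
from plant import r,optics
def world(n,u,v,z,c=None):
    c=c or optics.get_calibration(n); E=c["extrinsics"]; R,t=E[:3,:3],E[:3,3]
    o=-R.T@t; d=R.T@np.array([(u-c["cx"])/c["fx"],(v-c["cy"])/c["fy"],1]); return o+d*(z-o[2])/d[2]
def depthpt(n,u,v,D,c=None):
    c=c or optics.get_calibration(n); E=c["extrinsics"]; z=D[int(v),int(u)]
    return E[:3,:3].T@(np.array([(u-c["cx"])/c["fx"]*z,(v-c["cy"])/c["fy"]*z,z])-E[:3,3])
E
python3 - <<'E'
from h import *
p=cv2.imread("pics/top0.png"); D=np.load("top0.npy")
cv2.imwrite("pics/crop1.png",cv2.resize(p[185:305,230:490],(780,360),interpolation=cv2.INTER_CUBIC))
h=cv2.cvtColor(p,cv2.COLOR_BGR2HSV)
def blob(lo,hi,box):
    m=cv2.inRange(h,lo,hi); k=np.zeros_like(m); x0,y0,x1,y1=box; k[y0:y1,x0:x1]=m[y0:y1,x0:x1]
    v,u=np.nonzero(k); (c,s,a)=cv2.minAreaRect(np.c_[u,v].astype(np.float32)); return u.mean(),v.mean(),len(u),c,s,a
for nm,b,z in(("red",blob((0,90,60),(12,255,255),(240,195,280,235)),.018),("bar",blob((20,120,80),(35,255,255),(420,220,455,275)),.103),("yel",blob((20,60,80),(40,255,255),(245,250,280,280)),.018)):
    print(nm,b,world("top",b[0],b[1],z),depthpt("top",b[0],b[1],D))
print(world("top",366,242,.034),depthpt("top",366,242,D))
E
```

```text
red (np.float64(259.43465909090907), np.float64(213.8465909090909), 352, (259.5, 214.0), (20.0, 21.0), 90.0) [0.58170553 0.20682467 0.018     ] [0.58138696 0.20654374 0.01980536]
bar (np.float64(436.6), np.float64(246.82857142857142), 140, (436.5933837890625, 246.505859375), (4.366479873657227, 31.251522064208984), 3.5763344764709473) [ 0.49646943 -0.2342239   0.103     ] [ 0.49702649 -0.23555213  0.09786364]
yel (np.float64(261.32745591939545), np.float64(264.5692695214106), 397, (261.0, 264.5), (21.0, 22.0), 90.0) [0.44885819 0.19507141 0.018     ] [0.44882282 0.19498233 0.01861394]
[ 0.51196368 -0.07285333  0.034     ] [ 0.51201151 -0.07289298  0.03358675]
```

View pics/crop1.png

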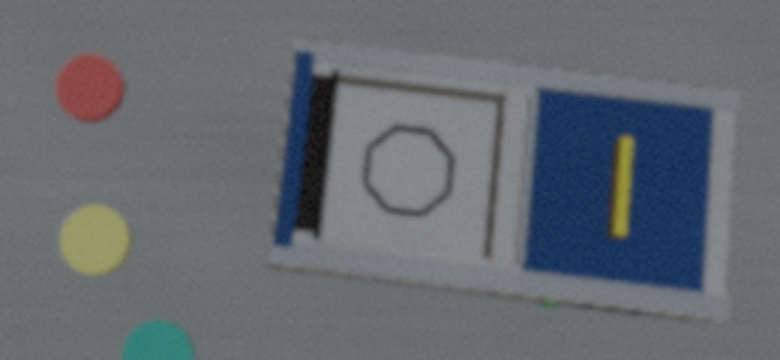

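The crop confirms the red dish at crop (90,87), which is (260,214) in the full picture. The collar centre is at crop (409,170), or (366.3,241.7). The case's outer corners are at crop (298,42), (740,92), (727,317) and (272,265).

```bash
python3 - <<'E'
from h import *
f=lambda a,b,z:world("top",230+a/3-.33,185+b/3-.33,z)
UL,UR,LR,LL=[f(*p,.082) for p in((298,42),(740,92),(727,317),(272,265))]
ang=lambda v:np.degrees(np.arctan2(v[0],v[1]))
print("yaw(+y tilt to +x)",ang(UL-UR),ang(LL-LR),np.linalg.norm((UL-UR)),np.linalg.norm(UL-LL),(UL+UR+LL+LR)/4)
n=f(409,170,.034);b=f(621.5,187,.103);print("nest",n,"bar",b)
s=f(325,155,.08); e=f(300,150,.094)
# bar ends
print("bar yaw", f(626,136,.103)-f(618,238,.103), f(333,78,.08)-f(318,235,.08))
th=np.radians(5.3);Y=np.array([np.sin(th),np.cos(th),0]);X=np.array([np.cos(th),-np.sin(th),0])
C=(UL+UR+LL+LR)/4
for nm,p in(("nest",n),("bar",b),("seal",s),("frame",e)): print(nm,(p-C)@X,(p-C)@Y)
E
```

```text
yaw(+y tilt to +x) 5.351661999330424 4.984743745681223 0.36518381470921785 0.18516323137920604 [ 0.50430593 -0.1484169   0.082     ]
nest [ 0.51366695 -0.07285671  0.034     ] bar [ 0.49606559 -0.23477292  0.103     ]
bar yaw [ 0.08137148 -0.00867538  0.        ] [ 0.12976908 -0.01026966  0.        ]
nest 0.002341460054047801 0.07610182599497053
bar -0.0002283478254737825 -0.08674799244695573
seal 0.0008600891414076151 0.14947975104003997
frame 0.0007465652103654936 0.1702949150354412
```

```bash
python3 -m creep '[{"grip":1,"spin":-7},{"grip":1,"spin":-7},{"grip":1,"spin":-7},{"grip":1,"spin":-7},{"grip":1,"spin":-7},{"grip":1,"spin":-7},{"grip":1,"spin":-7},{"grip":1,"spin":-7}]' 20; python3 -m creep '[{"grip":1,"spin":-7},{"grip":1,"spin":-6.6}]'
```

```text
$[0]: bad value
$[0]: bad value
```

```bash
python3 -m creep '[{"grip":1,"tx":0,"ty":0,"tz":0,"spin":-7},{"grip":1,"tx":0,"ty":0,"tz":0,"spin":-7},{"grip":1,"tx":0,"ty":0,"tz":0,"spin":-7},{"grip":1,"tx":0,"ty":0,"tz":0,"spin":-7},{"grip":1,"tx":0,"ty":0,"tz":0,"spin":-7},{"grip":1,"tx":0,"ty":0,"tz":0,"spin":-7},{"grip":1,"tx":0,"ty":0,"tz":0,"spin":-7},{"grip":1,"tx":0,"ty":0,"tz":0,"spin":-7}]' 20
```

```text
clock: 0.77
tool_pos: [0.1651, -0.6024, 0.2383]
eef_rot: [0.811, 0.586, 0.0, -0.0]
contact_force: [-0.1, -0.2, 0.8]
opening: 1.0
finger_force: 0.0
```

```bash
python3 -m creep '[{"grip":1,"tx":0,"ty":0,"tz":0,"spin":-7},{"grip":1,"tx":0,"ty":0,"tz":0,"spin":-6.6},{"grip":1,"tx":3.8,"ty":1.55,"tz":0,"spin":0},{"grip":1,"tx":3.8,"ty":1.55,"tz":0,"spin":0},{"grip":1,"tx":3.8,"ty":1.55,"tz":0,"spin":0},{"grip":1,"tx":3.8,"ty":1.55,"tz":0,"spin":0},{"grip":1,"tx":3.8,"ty":1.55,"tz":0,"spin":0},{"grip":1,"tx":3.8,"ty":1.55,"tz":0,"spin":0}]'
python3 -m creep '[{"grip":1,"tx":3.8,"ty":1.55,"tz":0,"spin":0},{"grip":1,"tx":3.8,"ty":1.55,"tz":0,"spin":0},{"grip":1,"tx":3.8,"ty":1.55,"tz":0,"spin":0},{"grip":1,"tx":3.8,"ty":1.55,"tz":0,"spin":0},{"grip":1,"tx":3.8,"ty":1.55,"tz":0,"spin":0},{"grip":1,"tx":3.8,"ty":1.55,"tz":0,"spin":0},{"grip":1,"tx":3.8,"ty":1.55,"tz":0,"spin":0},{"grip":1,"tx":3.8,"ty":1.55,"tz":0,"spin":0}]'
```

```text
clock: 1.43
tool_pos: [0.2783, -0.3819, 0.2386]
eef_rot: [0.738, 0.675, 0.0, -0.0]
contact_force: [0.8, 0.9, 0.8]
opening: 1.0
finger_force: 0.0
clock: 2.1
tool_pos: [0.4288, -0.0901, 0.2386]
eef_rot: [0.738, 0.675, -0.0, -0.0]
contact_force: [-0.1, -0.3, -0.3]
opening: 0.996
finger_force: 0.0
```

```bash
python3 -m creep '[{"grip":1,"tx":3.85,"ty":1.55,"tz":0,"spin":0},{"grip":1,"tx":3.85,"ty":1.55,"tz":0,"spin":0},{"grip":1,"tx":3.85,"ty":1.55,"tz":0,"spin":0},{"grip":1,"tx":3.85,"ty":1.55,"tz":0,"spin":0},{"grip":1,"tx":3.85,"ty":1.55,"tz":0,"spin":0},{"grip":1,"tx":3.85,"ty":1.55,"tz":0,"spin":0},{"grip":1,"tx":3.85,"ty":1.55,"tz":0,"spin":0},{"grip":1,"tx":3.85,"ty":1.55,"tz":0,"spin":0}]'
python3 -m creep '[{"grip":1,"tx":0,"ty":0,"tz":0,"spin":0},{"grip":1,"tx":0,"ty":0,"tz":0,"spin":0}]'
python3 - <<'E'
from h import *
c=optics.get_calibration("wrist"); s=r.get_state()
p,D=optics.snapshot("wrist"); cv2.imwrite("pics/w1.png",p[:,:,::-1]); np.save("w1.npy",D)
print(s["tool_pos"],s["q"]); print(c)
h=cv2.cvtColor(p,cv2.COLOR_RGB2HSV); m=cv2.inRange(h,(0,90,50),(12,255,255)); m|=cv2.inRange(h,(172,90,50),(180,255,255))
k,l,st,ce=cv2.connectedComponentsWithStats(m)
for i in range(1,k):
    if st[i,4]>200: print(st[i],ce[i],world("wrist",*ce[i],.018,c),depthpt("wrist",*ce[i],D,c))
E
```

```text
clock: 2.77
tool_pos: [0.5794, 0.2057, 0.2383]
eef_rot: [0.738, 0.675, -0.001, 0.0]
contact_force: [0.7, -0.5, -0.0]
opening: 1.001
finger_force: 0.0
clock: 2.93
tool_pos: [0.5788, 0.2071, 0.238]
eef_rot: [0.736, 0.677, 0.0, -0.001]
contact_force: [-0.7, -0.6, 0.2]
opening: 0.999
finger_force: 0.0
[0.57879528 0.20709671 0.23799684] [-0.16486442  0.70265355 -0.45658946  1.59043607  0.36028245  0.93311671
 -0.82817893]
{'fx': 342.15031353415975, 'fy': 342.15031353415975, 'cx': 321.95117046390806, 'cy': 201.93269241295613, 'extrinsics': array([[ 9.96443764e-01, -8.42603047e-02, -1.64443812e-04,
        -5.60641702e-01],
       [-8.14758648e-02, -9.64009499e-01,  2.53075819e-01,
         2.13159788e-01],
       [-2.14827710e-02, -2.52162423e-01, -9.67446434e-01,
         4.53812060e-01],
       [ 0.00000000e+00,  0.00000000e+00,  0.00000000e+00,
         1.00000000e+00]])}
[ 302  144   52   53 2170] [327.26820276 170.34009217] [0.58632936 0.21176632 0.018     ] [0.58632869 0.2118381  0.01843247]
```

View pics/w1.png

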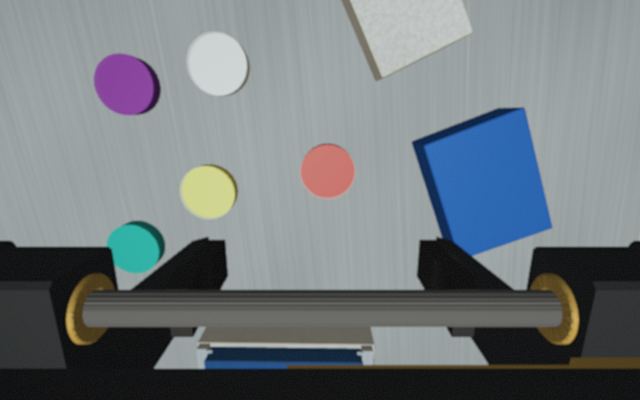

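The wrist view has the red dish at (327,170), with yellow, white and purple to its left and the blue carton well clear on its right. I'll go lower and measure again.

```bash
python3 -m creep '[{"grip":1,"tx":0.3,"ty":0.5,"tz":3.5,"spin":0},{"grip":1,"tx":0,"ty":0,"tz":3.5,"spin":0},{"grip":1,"tx":0,"ty":0,"tz":3.5,"spin":0},{"grip":1,"tx":0,"ty":0,"tz":3,"spin":0},{"grip":1,"tx":0,"ty":0,"tz":0,"spin":0},{"grip":1,"tx":0,"ty":0,"tz":0,"spin":0},{"grip":1,"tx":0,"ty":0,"tz":0,"spin":0}]'
cat > look.py <<'E'
from h import *
def look(name,z=.018):
    c=optics.get_calibration("wrist"); s=r.get_state()
    p,D=optics.snapshot("wrist"); cv2.imwrite(f"pics/{name}.png",p[:,:,::-1])
    print(s["tool_pos"])
    h=cv2.cvtColor(p,cv2.COLOR_RGB2HSV); m=cv2.inRange(h,(0,90,50),(12,255,255))|cv2.inRange(h,(172,90,50),(180,255,255))
    k,l,st,ce=cv2.connectedComponentsWithStats(m)
    for i in range(1,k):
        if st[i,4]>400: print(st[i],ce[i],world("wrist",*ce[i],z,c),depthpt("wrist",*ce[i],D,c))
E
python3 -c "from look import *;look('w2')"
```

```text
clock: 3.57
tool_pos: [0.5853, 0.2059, 0.1054]
eef_rot: [0.738, 0.675, 0.001, 0.0]
contact_force: [0.3, 0.5, 0.2]
opening: 1.002
finger_force: 0.0
[0.58526572 0.2059241  0.10540181]
[ 281  159   80   80 5040] [320.36646825 198.93571429] [0.58640877 0.21260919 0.018     ] [0.58644293 0.21295593 0.01937659]
```

```bash
python3 -m creep '[{"grip":1,"tx":0.5,"ty":0.1,"tz":3.3,"spin":0},{"grip":1,"tx":0,"ty":0,"tz":3.3,"spin":0},{"grip":1,"tx":0,"ty":0,"tz":2,"spin":0},{"grip":1,"tx":0,"ty":0,"tz":1,"spin":0},{"grip":1,"tx":0,"ty":0,"tz":0,"spin":0},{"grip":1,"tx":0,"ty":0,"tz":0,"spin":0}]'
python3 -m creep '[{"grip":1,"tx":0,"ty":0,"tz":0,"spin":0}]'
python3 -c "from look import *;look('w3')"
```

```text
clock: 4.12
tool_pos: [0.5869, 0.2118, 0.0093]
eef_rot: [0.738, 0.675, 0.001, 0.0]
contact_force: [0.3, 0.3, -0.0]
opening: 0.997
finger_force: 0.0
clock: 4.2
tool_pos: [0.5873, 0.2121, 0.0099]
eef_rot: [0.738, 0.675, 0.002, 0.001]
contact_force: [-0.3, 0.6, 0.8]
opening: 0.997
finger_force: 0.0
[0.58734968 0.21206802 0.00988349]
[ 253  199  128   92 9809] [316.50127434 249.96513406] [0.58706247 0.22012212 0.018     ] [0.58718215 0.22111138 0.02039005]
```

View pics/w3.png

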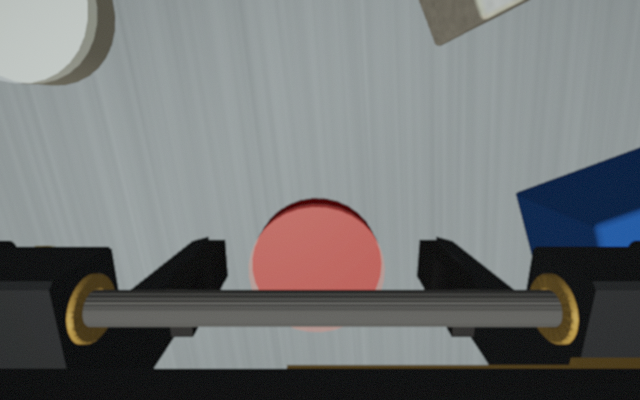

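The dish sits between the fingers, spanning columns 252–381 with the top face's far rim at row 206, so its centre is near (316.5,268).

```bash
python3 -c "
from h import *
print(world('wrist',316.5,268,.018), r.get_state()['tool_pos'])"
python3 -m creep '[{"grip":1,"tx":0,"ty":0,"tz":0.2,"spin":0},{"grip":-0.2,"tx":0,"ty":0,"tz":0,"spin":0},{"grip":-0.2,"tx":0,"ty":0,"tz":0,"spin":0},{"grip":-0.2,"tx":0,"ty":0,"tz":0,"spin":0},{"grip":-0.2,"tx":0,"ty":0,"tz":0,"spin":0},{"grip":-0.2,"tx":0,"ty":0,"tz":0,"spin":0},{"grip":-0.2,"tx":0,"ty":0,"tz":0,"spin":0}]' 15
```

```text
[0.5862094  0.21157898 0.018     ] [0.58729659 0.21198631 0.00983617]
clock: 4.83
tool_pos: [0.5858, 0.2114, 0.0058]
eef_rot: [0.738, 0.675, -0.0, 0.0]
contact_force: [0.1, -0.7, 1.0]
opening: 0.679
finger_force: 15.0
```

```bash
python3 -m creep '[{"grip":-0.2,"tx":0,"ty":0,"tz":-1.5,"spin":0},{"grip":-0.2,"tx":0,"ty":0,"tz":-3,"spin":0},{"grip":-0.2,"tx":0,"ty":0,"tz":-4,"spin":0},{"grip":-0.2,"tx":0,"ty":0,"tz":-4,"spin":0},{"grip":-0.2,"tx":0,"ty":0,"tz":-4,"spin":0},{"grip":-0.2,"tx":0,"ty":0,"tz":-3.5,"spin":0}]'
python3 -m creep '[{"grip":-0.2,"tx":-4,"ty":-0.55,"tz":0,"spin":0},{"grip":-0.2,"tx":-4,"ty":-0.55,"tz":0,"spin":0},{"grip":-0.2,"tx":-4,"ty":-0.55,"tz":0,"spin":0},{"grip":-0.2,"tx":-4,"ty":-0.55,"tz":0,"spin":0},{"grip":-0.2,"tx":-4,"ty":-0.55,"tz":0,"spin":0},{"grip":-0.2,"tx":-4,"ty":-0.55,"tz":0,"spin":0},{"grip":-0.2,"tx":-4,"ty":-0.55,"tz":0,"spin":0},{"grip":-0.2,"tx":-4,"ty":-0.55,"tz":0,"spin":0}]'
python3 -m creep '[{"grip":-0.2,"tx":0,"ty":0,"tz":0,"spin":0},{"grip":-0.2,"tx":0,"ty":0,"tz":0,"spin":0},{"grip":-0.2,"tx":0,"ty":0,"tz":0,"spin":0}]'
python3 - <<'E'
from h import *
import pickle
c=optics.get_calibration("wrist"); s=r.get_state(); p,D=optics.snapshot("wrist")
pickle.dump((c,s,p,D),open("w4.pkl","wb")); cv2.imwrite("pics/w4.png",p[:,:,::-1]); print(s["tool_pos"])
E
```

```text
clock: 5.33
tool_pos: [0.5858, 0.2116, 0.2095]
eef_rot: [0.737, 0.675, 0.001, 0.0]
contact_force: [1.2, 0.5, -0.5]
opening: 0.675
finger_force: 15.0
clock: 6.0
tool_pos: [0.5129, -0.1053, 0.2068]
eef_rot: [0.737, 0.675, 0.0, 0.001]
contact_force: [0.8, -0.6, -0.6]
opening: 0.679
finger_force: 15.0
clock: 6.25
tool_pos: [0.514, -0.1029, 0.2065]
eef_rot: [0.738, 0.675, 0.001, 0.0]
contact_force: [-0.5, 0.3, 0.4]
opening: 0.675
finger_force: 15.0
[ 0.5140196  -0.10291543  0.20653855]
```

View pics/w4.png

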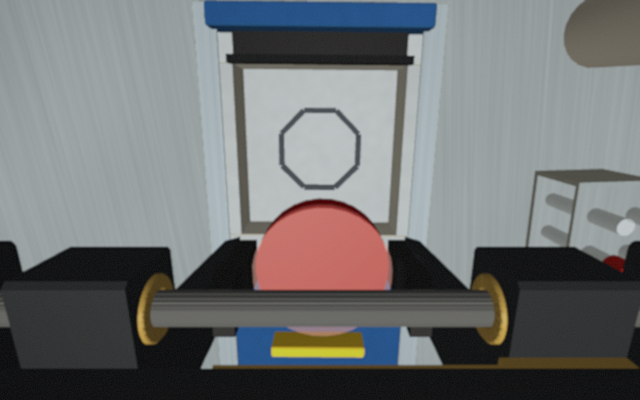

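The collar is at cols 279–361, rows 107–190, so its centre is about (320,148). The dish is held upright and the yaw is well aligned with the case.

```bash
python3 - <<'E'
from h import *
import pickle
c,s,p,D=pickle.load(open("w4.pkl","rb"))
g=cv2.cvtColor(p,cv2.COLOR_RGB2GRAY); b=g[100:197,268:374]; v,u=np.nonzero(b<130)
v=v+100;u=u+268; print(len(u),u.min(),u.max(),v.min(),v.max())
W=np.array([world("wrist",a,q,.033,c) for a,q in zip(u,v)])
from scipy.optimize import least_squares
f=least_squares(lambda x:np.hypot(W[:,0]-x[0],W[:,1]-x[1])-x[2],[W[:,0].mean(),W[:,1].mean(),.035],loss="soft_l1",f_scale=.001).x
print("nest",f)
d=world("wrist",322,268,s["tool_pos"][2]+.0122,c); print("dish",d)
th=np.radians(5.2)
for nm,t in(("tcp",s["tool_pos"][:2]),("dish",d[:2])):
    e=f[:2]-t; print(nm,"tx",100*(e@[np.sin(th),np.cos(th)]),"ty",100*(e@[np.cos(th),-np.sin(th)]))
# yaw check: well edges
for a,q in(((205,15),(222,228)),): pass
A=world("wrist",243,67,.07,c);B=world("wrist",398,67,.07,c);print("yaw",np.degrees(np.arctan2(-(B-A)[1],(B-A)[0])))
# end frame & bar in wrist frame
print("bar top", world("wrist",318,339,.103,c))
E
```

```text
1201 279 360 108 189
nest [ 0.51620933 -0.07055723  0.0364516 ]
dish [ 0.51553885 -0.10162653  0.21873855]
tcp tx 3.24234928473848 ty -0.07519851938599167
dish tx 3.10021982527081 ty -0.21481739495541924
yaw 5.060745065315905
bar top [ 0.50172384 -0.2218016   0.103     ]
```

```bash
python3 -m creep '[{"grip":-0.2,"tx":3.15,"ty":-0.15,"tz":0,"spin":0},{"grip":-0.2,"tx":0,"ty":0,"tz":3,"spin":0},{"grip":-0.2,"tx":0,"ty":0,"tz":3,"spin":0},{"grip":-0.2,"tx":0,"ty":0,"tz":3,"spin":0},{"grip":-0.2,"tx":0,"ty":0,"tz":3,"spin":0},{"grip":-0.2,"tx":0,"ty":0,"tz":1.5,"spin":0},{"grip":-0.2,"tx":0,"ty":0,"tz":0,"spin":0},{"grip":-0.2,"tx":0,"ty":0,"tz":0,"spin":0}]'
python3 - <<'E'
from h import *
import pickle
c=optics.get_calibration("wrist"); s=r.get_state(); p,D=optics.snapshot("wrist")
pickle.dump((c,s,p,D),open("w5.pkl","wb")); cv2.imwrite("pics/w5.png",p[:,:,::-1]); print(s["tool_pos"],s["contact_force"])
E
```

```text
clock: 6.97
tool_pos: [0.5152, -0.0699, 0.0706]
eef_rot: [0.736, 0.676, -0.0, -0.001]
contact_force: [0.5, -0.4, -0.0]
opening: 0.675
finger_force: 15.0
[ 0.51524658 -0.06985091  0.07060259] [ 0.49228194 -0.43230607 -0.01008901]
```

View pics/w5.png

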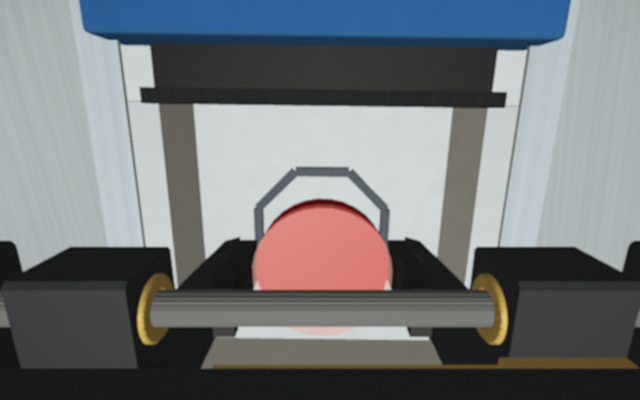

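The collar is partly visible around the dish: outer sides at cols 255 and 389, with the outer edge of the far flat at row 167 and the inner edge at 175. I'll compare the two centres.

```bash
python3 - <<'E'
from h import *
import pickle
c,s,p,D=pickle.load(open("w5.pkl","rb"))
g=cv2.cvtColor(p,cv2.COLOR_RGB2GRAY)
print("col322 rows160-210",g[160:208:1,322]); print("row222",g[222,250:262],g[222,380:394])
th=np.radians(5.2);Y=np.array([np.sin(th),np.cos(th)]);X=np.array([np.cos(th),-np.sin(th)]);t=s["tool_pos"][:2]
q=lambda u,v,z:(lambda e:(round(1000*(e@Y),1),round(1000*(e@X),1)))(world("wrist",u,v,z,c)[:2]-t)
print("far outer",q(322,167,.034),"far inner",q(322,175,.034),"L/R outer",q(255,222,.034),q(389,222,.034))
zt=s["tool_pos"][2]+.012; print("dish far",q(322,203,zt),"L/R",q(254,270,zt),q(392,270,zt))
E
```

```text
col322 rows160-210 [212 213 213 213 215 207 179 125  90  92  95  97  97  97  95 114 159 197
 212 214 214 213 214 212 213 212 213 212 212 213 212 213 213 213 213 214
 214 207 176 111  52  29  31  43  62  80  94 114]
row222 [211 212 208 191 150 109  95  96  97  98  95  93] [119  88  95  96 100  97  94  96 130 178 204 212 212 211]
far outer (np.float64(37.4), np.float64(1.2)) far inner (np.float64(33.0), np.float64(1.2)) L/R outer (np.float64(6.0), np.float64(-36.4)) (np.float64(6.4), np.float64(39.1))
dish far (np.float64(30.2), np.float64(1.2)) L/R (np.float64(0.2), np.float64(-27.8)) (np.float64(0.6), np.float64(31.5))
```

Dish and collar centres agree within about 1 mm. Descending.

```bash
python3 -m creep '[{"grip":-0.2,"tx":-0.05,"ty":-0.05,"tz":1.2,"spin":0},{"grip":-0.2,"tx":0,"ty":0,"tz":1,"spin":0},{"grip":-0.2,"tx":0,"ty":0,"tz":0.6,"spin":0},{"grip":-0.2,"tx":0,"ty":0,"tz":0.2,"spin":0},{"grip":-0.2,"tx":0,"ty":0,"tz":0.1,"spin":0},{"grip":-0.2,"tx":0,"ty":0,"tz":0,"spin":0}]'
python3 -m creep '[{"grip":-0.2,"tx":0,"ty":0,"tz":0.1,"spin":0},{"grip":-0.2,"tx":0,"ty":0,"tz":0,"spin":0}]'
python3 -m creep '[{"grip":-0.2,"tx":0,"ty":0,"tz":0.1,"spin":0},{"grip":-0.2,"tx":0,"ty":0,"tz":0,"spin":0}]'
```

```text
clock: 7.52
tool_pos: [0.5147, -0.0724, 0.0399]
eef_rot: [0.738, 0.675, 0.0, 0.0]
contact_force: [0.2, -0.5, -0.5]
opening: 0.671
finger_force: 15.0
clock: 7.68
tool_pos: [0.5148, -0.0724, 0.039]
eef_rot: [0.738, 0.675, 0.0, 0.0]
contact_force: [0.2, 0.4, 0.5]
opening: 0.676
finger_force: 15.0
clock: 7.85
tool_pos: [0.5148, -0.0722, 0.0378]
eef_rot: [0.738, 0.675, 0.0, 0.0]
contact_force: [0.3, -0.3, -1.0]
opening: 0.679
finger_force: 15.0
```

```bash
for i in 1; do python3 -m creep '[{"grip":-0.2,"tx":0,"ty":0,"tz":0.1,"spin":0},{"grip":-0.2,"tx":0,"ty":0,"tz":0,"spin":0}]'; done
python3 -m creep '[{"grip":-0.2,"tx":0,"ty":0,"tz":0.1,"spin":0},{"grip":-0.2,"tx":0,"ty":0,"tz":0,"spin":0}]'
python3 -m creep '[{"grip":-0.2,"tx":0,"ty":0,"tz":0,"spin":0}]'
```

```text
clock: 8.02
tool_pos: [0.5146, -0.0722, 0.0366]
eef_rot: [0.738, 0.675, 0.0, -0.0]
contact_force: [1.0, 1.1, 0.8]
opening: 0.671
finger_force: 15.0
clock: 8.18
tool_pos: [0.5146, -0.0722, 0.0357]
eef_rot: [0.738, 0.675, 0.0, 0.0]
contact_force: [0.3, 1.5, -0.2]
opening: 0.674
finger_force: 15.0
clock: 8.27
tool_pos: [0.5147, -0.0722, 0.0357]
eef_rot: [0.738, 0.675, 0.0, 0.0]
contact_force: [1.0, 0.9, -0.2]
opening: 0.676
finger_force: 15.0
```

```bash
python3 -m creep '[{"grip":-0.2,"tx":0,"ty":0,"tz":0.05,"spin":0},{"grip":-0.2,"tx":0,"ty":0,"tz":0,"spin":0}]'
python3 -m creep '[{"grip":0.42,"tx":0,"ty":0,"tz":0,"spin":0},{"grip":0.45,"tx":0,"ty":0,"tz":0,"spin":0},{"grip":0.6,"tx":0,"ty":0,"tz":0,"spin":0},{"grip":0.7,"tx":0,"ty":0,"tz":0,"spin":0},{"grip":0.7,"tx":0,"ty":0,"tz":0,"spin":0}]'
```

```text
clock: 8.43
tool_pos: [0.5146, -0.0722, 0.0357]
eef_rot: [0.738, 0.675, 0.0, 0.0]
contact_force: [-1.3, 0.9, 5.6]
opening: 0.677
finger_force: 15.0
clock: 8.85
tool_pos: [0.5143, -0.0727, 0.0351]
eef_rot: [0.738, 0.675, -0.0, -0.0]
contact_force: [-0.4, 0.3, -0.5]
opening: 0.852
finger_force: 0.0
```

```bash
python3 -m creep '[{"grip":0.7,"tx":0,"ty":0,"tz":-1,"spin":0},{"grip":0.7,"tx":0,"ty":0,"tz":-2,"spin":0},{"grip":0.7,"tx":0,"ty":0,"tz":-3.5,"spin":0},{"grip":0.7,"tx":0,"ty":0,"tz":-4,"spin":0},{"grip":0.7,"tx":0,"ty":0,"tz":-4,"spin":0},{"grip":0.7,"tx":-2,"ty":0,"tz":-1,"spin":0},{"grip":-1,"tx":-2,"ty":0,"tz":0,"spin":0},{"grip":-1,"tx":0,"ty":0,"tz":0,"spin":0}]'
python3 - <<'E'
from h import *
import pickle
c=optics.get_calibration("wrist"); s=r.get_state(); p,D=optics.snapshot("wrist")
pickle.dump((c,s,p,D),open("w6.pkl","wb")); cv2.imwrite("pics/w6.png",p[:,:,::-1]); print(s["tool_pos"],s["contact_force"])
h=cv2.cvtColor(p,cv2.COLOR_RGB2HSV); m=cv2.inRange(h,(0,90,50),(12,255,255))|cv2.inRange(h,(172,90,50),(180,255,255)); m[260:]=0
k,l,st,ce=cv2.connectedComponentsWithStats(m)
for i in range(1,k):
    if st[i,4]>400:
        print(st[i],ce[i]); v,u=np.nonzero(l==i)
        for dv in(-18,0,18):
            print(dv,depthpt("wrist",ce[i][0],ce[i][1]+dv,D,c),depthpt("wrist",ce[i][0]+dv,ce[i][1],D,c)[2])
E
```

```text
clock: 9.52
tool_pos: [0.5105, -0.1174, 0.1918]
eef_rot: [0.74, 0.673, -0.001, 0.002]
contact_force: [-0.9, -0.2, -0.2]
opening: 0.724
finger_force: 0.0
[ 0.51048304 -0.11739686  0.19179504] [-0.89768915 -0.22836626 -0.15760442]
[ 288  103   68   70 3694] [321.48917163 137.36708175]
-18 [ 0.51745702 -0.05813224  0.04917758] 0.049856903741296914
0 [ 0.51607705 -0.07258378  0.0500379 ] 0.050037899785408554
18 [ 0.51463586 -0.08770838  0.04799077] 0.04914260491414761
```

View pics/w6.png

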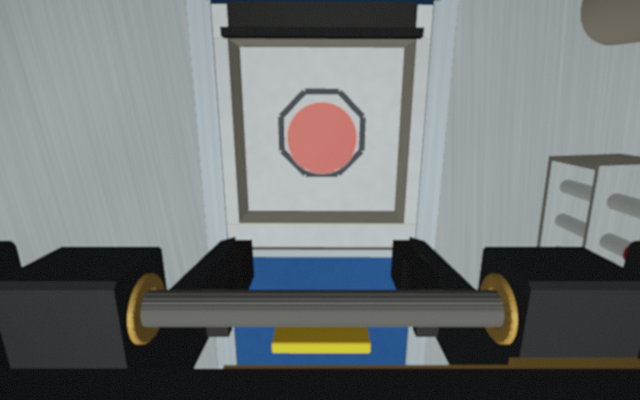

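The dish appears to be in the collar, at (321,137). I'll check flatness with a plane fit and check how it is centred.

```bash
python3 - <<'E'
from h import *
import pickle
c,s,p,D=pickle.load(open("w6.pkl","rb")); th=np.radians(5.2)
h=cv2.cvtColor(p,cv2.COLOR_RGB2HSV)
def pts(m): 
    v,u=np.nonzero(m); return np.array([depthpt("wrist",a,b,D,c) for a,b in zip(u,v)])
m=cv2.inRange(h,(0,90,50),(12,255,255)); m[:90]=0;m[185:]=0;m[:,:270]=0;m[:,375:]=0
m=cv2.erode(m,np.ones((5,5)))
g=cv2.cvtColor(p,cv2.COLOR_RGB2GRAY); fl=np.zeros_like(m); fl[55:85,260:385]=255; fl[182:205,260:385]=255
for nm,mm in(("dish",m),("floor",fl)):
    P=pts(mm); A=np.c_[P[:,:2]-P[:,:2].mean(0),np.ones(len(P))]; k=np.linalg.lstsq(A,P[:,2],rcond=None)[0]; print(nm,len(P),"slope deg",np.degrees(k[:2]),"z",k[2],"sd",(P[:,2]-A@k).std(),P[:,:2].mean(0))
print(g[84:96,322],g[160:185,322],g[132,275:292],g[132,354:370])
E
```

```text
dish 3161 slope deg [0.89946358 9.780544  ] z 0.050239517311950484 sd 0.019782801479836017 [ 0.51607607 -0.07274202]
floor 6625 slope deg [0.01134639 0.31248245] z 0.03207573565738262 sd 0.019242124172054793 [ 0.51736568 -0.06424802]
[191 191 188 176 143  99  79  78  80 103 148 179] [143 144 142 144 144 143 142 142 142 143 143 144 144 139 116  96 125 170
 190 194 192 193 191 191 191] [189 186 174 143 101  79  77  79 110 162 186 187 173 154 145 143 144] [144 157 175 184 175 141  97  78  80  82 115 163 187 191 190 191]
```

```bash
python3 - <<'E'
from h import *
import pickle
c,s,p,D=pickle.load(open("w6.pkl","rb")); th=np.radians(5.2);Y=np.array([np.sin(th),np.cos(th)]);X=np.array([np.cos(th),-np.sin(th)]);o=np.array([.516,-.0706])
q=lambda u,v,z:(lambda e:(round(1000*(e@Y),1),round(1000*(e@X),1)))(world("wrist",u,v,z,c)[:2]-o)
print("collar far/near outer",q(322,88.3,.034),q(322,177,.034),"L/R",q(278.5,132,.034),q(364.5,132,.034))
h=cv2.cvtColor(p,cv2.COLOR_RGB2HSV); m=cv2.inRange(h,(0,90,50),(12,255,255)); m[:90]=0;m[185:]=0;m[:,:270]=0;m[:,375:]=0
v,u=np.nonzero(m); 
print("dish far/near",q(322,v.min()-.5,.048),q(322,v.max()+.5,.048),"L/R",q(u.min()-.5,137,.048),q(u.max()+.5,137,.048))
m=cv2.erode(m,np.ones((5,5)));v,u=np.nonzero(m)
P=np.array([depthpt("wrist",a,b,D,c) for a,b in zip(u,v)]); P=P[abs(P[:,2]-.049)<.01]
for _ in range(3):
    A=np.c_[P[:,:2]-o,np.ones(len(P))];k=np.linalg.lstsq(A,P[:,2],rcond=None)[0];e=P[:,2]-A@k;P=P[abs(e)<2.5*e.std()]
print(len(P),np.degrees(k[:2]),k[2],e.std())
E
```

```text
collar far/near outer (np.float64(37.7), np.float64(0.9)) (np.float64(-38.5), np.float64(0.6)) L/R (np.float64(1.6), np.float64(-37.2)) (np.float64(1.3), np.float64(37.9))
dish far/near (np.float64(25.9), np.float64(0.8)) (np.float64(-31.9), np.float64(0.6)) L/R (np.float64(-1.7), np.float64(-28.2)) (np.float64(-1.9), np.float64(28.7))
3076 [0.09052372 0.05195454] 0.04887180147626233 0.0006484942383648863
```

The dish lies flat (0.1°) inside the collar, top at 49 mm. Now I'll go behind the bar with the fingers shut and check the bar position by colour.

```bash
python3 -m creep '[{"grip":-1,"tx":-3,"ty":0.15,"tz":0,"spin":0},{"grip":-1,"tx":-4,"ty":0,"tz":0,"spin":0},{"grip":-1,"tx":-4,"ty":0,"tz":0,"spin":0},{"grip":-1,"tx":-4,"ty":0,"tz":0,"spin":0},{"grip":-1,"tx":0,"ty":0,"tz":0,"spin":0},{"grip":-1,"tx":0,"ty":0,"tz":0,"spin":0},{"grip":-1,"tx":0,"ty":0,"tz":0,"spin":0},{"grip":-1,"tx":0,"ty":0,"tz":0,"spin":0}]'
python3 - <<'E'
from h import *
c=optics.get_calibration("wrist"); s=r.get_state(); p,D=optics.snapshot("wrist")
cv2.imwrite("pics/w7.png",p[:,:,::-1]); print(s["tool_pos"],s["opening"])
h=cv2.cvtColor(p,cv2.COLOR_RGB2HSV); m=cv2.inRange(h,(22,150,80),(35,255,255)); m[340:]=0
k,l,st,ce=cv2.connectedComponentsWithStats(m)
for i in range(1,k):
    if st[i,4]>100:
        x,y,w,hh,a=st[i]; print(st[i],"top near/far edge",world("wrist",x+w/2,y+hh,.103,c),world("wrist",x+w/2,y,.103,c))
E
```

```text
clock: 10.23
tool_pos: [0.4998, -0.2591, 0.1903]
eef_rot: [0.736, 0.677, 0.001, -0.001]
contact_force: [0.3, -0.1, 0.5]
opening: 0.071
finger_force: 0.0
[ 0.49978888 -0.25912647  0.19026782] 0.07058955102387166
[ 261  164  113   17 1763] top near/far edge [ 0.49983643 -0.23930842  0.103     ] [ 0.50088446 -0.22745777  0.103     ]
```

View pics/w7.png

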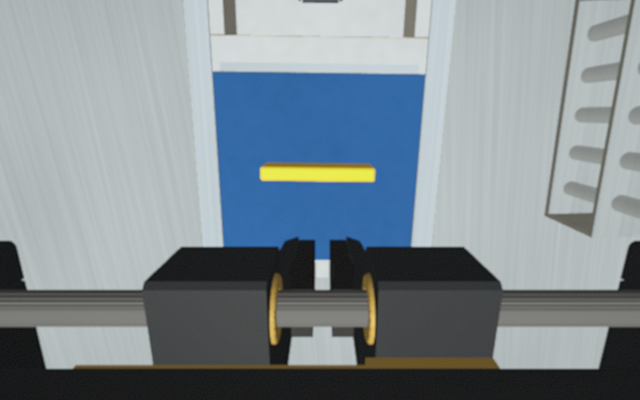

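The bar sits at (318,173), with its near face at y≈-0.239 and the tool 20 mm behind it. Descending behind the bar.

```bash
python3 -m creep '[{"grip":-1,"tx":-0.4,"ty":0,"tz":3,"spin":0},{"grip":-1,"tx":0,"ty":0,"tz":3,"spin":0},{"grip":-1,"tx":0,"ty":0,"tz":2.5,"spin":0},{"grip":-1,"tx":0,"ty":0,"tz":1.7,"spin":0},{"grip":-1,"tx":0,"ty":0,"tz":0,"spin":0},{"grip":-1,"tx":0,"ty":0,"tz":0,"spin":0}]'
python3 -m creep '[{"grip":-1,"tx":0.3,"ty":0,"tz":0,"spin":0},{"grip":-1,"tx":0.3,"ty":0,"tz":0,"spin":0},{"grip":-1,"tx":0.3,"ty":0,"tz":0,"spin":0},{"grip":-1,"tx":0.3,"ty":0,"tz":0,"spin":0},{"grip":-1,"tx":0.3,"ty":0,"tz":0,"spin":0},{"grip":-1,"tx":0.3,"ty":0,"tz":0,"spin":0},{"grip":-1,"tx":0.3,"ty":0,"tz":0,"spin":0}]'
```

```text
clock: 10.78
tool_pos: [0.499, -0.2641, 0.088]
eef_rot: [0.737, 0.676, -0.0, -0.001]
contact_force: [-0.3, 0.4, 0.3]
opening: 0.007
finger_force: 0.0
clock: 11.37
tool_pos: [0.5011, -0.2465, 0.0889]
eef_rot: [0.738, 0.675, -0.001, 0.001]
contact_force: [-1.1, -4.4, 3.1]
opening: 0.001
finger_force: 2.1
```

```bash
python3 -m creep '[{"grip":-1,"tx":0.7,"ty":0,"tz":0,"spin":0},{"grip":-1,"tx":1.2,"ty":0,"tz":0,"spin":0},{"grip":-1,"tx":1.2,"ty":0,"tz":0,"spin":0},{"grip":-1,"tx":1.2,"ty":0,"tz":0,"spin":0},{"grip":-1,"tx":1.2,"ty":0,"tz":0,"spin":0},{"grip":-1,"tx":1.2,"ty":0,"tz":0,"spin":0},{"grip":-1,"tx":1.2,"ty":0,"tz":0,"spin":0},{"grip":-1,"tx":0.7,"ty":0,"tz":0,"spin":0}]'
python3 -m creep '[{"grip":-1,"tx":0.7,"ty":0,"tz":0,"spin":0},{"grip":-1,"tx":0.7,"ty":0,"tz":0,"spin":0},{"grip":-1,"tx":0.7,"ty":0,"tz":0,"spin":0},{"grip":-1,"tx":0.7,"ty":0,"tz":0,"spin":0},{"grip":-1,"tx":0.5,"ty":0,"tz":0,"spin":0},{"grip":-1,"tx":0.3,"ty":0,"tz":0,"spin":0},{"grip":-1,"tx":0.3,"ty":0,"tz":0,"spin":0},{"grip":-1,"tx":0.2,"ty":0,"tz":0,"spin":0}]'
```

```text
clock: 12.03
tool_pos: [0.5096, -0.1581, 0.0886]
eef_rot: [0.737, 0.676, 0.001, 0.001]
contact_force: [2.6, -4.2, 1.7]
opening: 0.004
finger_force: 2.2
clock: 12.7
tool_pos: [0.5122, -0.1185, 0.0882]
eef_rot: [0.738, 0.675, -0.0, 0.0]
contact_force: [3.5, -4.6, 1.8]
opening: 0.005
finger_force: 2.1
```

```bash
python3 -m creep '[{"grip":-1,"tx":0.2,"ty":0,"tz":0,"spin":0},{"grip":-1,"tx":0.2,"ty":0,"tz":0,"spin":0},{"grip":-1,"tx":0.2,"ty":0,"tz":0,"spin":0},{"grip":-1,"tx":0.2,"ty":0,"tz":0,"spin":0},{"grip":-1,"tx":0.2,"ty":0,"tz":0,"spin":0},{"grip":-1,"tx":0.2,"ty":0,"tz":0,"spin":0},{"grip":-1,"tx":0.2,"ty":0,"tz":0,"spin":0}]'
python3 -m creep '[{"grip":-1,"tx":0.1,"ty":0,"tz":0,"spin":0},{"grip":-1,"tx":0.1,"ty":0,"tz":0,"spin":0},{"grip":-1,"tx":0.1,"ty":0,"tz":0,"spin":0},{"grip":-1,"tx":0.1,"ty":0,"tz":0,"spin":0}]'
python3 -m creep '[{"grip":-1,"tx":0.1,"ty":0,"tz":0,"spin":0},{"grip":-1,"tx":0.1,"ty":0,"tz":0,"spin":0},{"grip":-1,"tx":0.1,"ty":0,"tz":0,"spin":0}]'
```

```text
clock: 13.28
tool_pos: [0.5134, -0.1049, 0.0882]
eef_rot: [0.738, 0.675, -0.0, 0.0]
contact_force: [2.4, -3.9, 1.3]
opening: 0.004
finger_force: 2.1
clock: 13.62
tool_pos: [0.5138, -0.101, 0.0882]
eef_rot: [0.738, 0.675, -0.0, 0.0]
contact_force: [3.0, -5.1, 0.6]
opening: 0.006
finger_force: 2.0
clock: 13.87
tool_pos: [0.5139, -0.098, 0.0882]
eef_rot: [0.738, 0.675, -0.0, 0.0]
contact_force: [3.6, -4.1, -0.1]
opening: 0.002
finger_force: 2.0
```

```bash
python3 -m creep '[{"grip":-1,"tx":0.1,"ty":0,"tz":0,"spin":0},{"grip":-1,"tx":0.1,"ty":0,"tz":0,"spin":0},{"grip":-1,"tx":0,"ty":0,"tz":0,"spin":0}]' | grep -E "pos|contact"
python3 -m creep '[{"grip":-1,"tx":0.1,"ty":0,"tz":0,"spin":0},{"grip":-1,"tx":0.1,"ty":0,"tz":0,"spin":0},{"grip":-1,"tx":0,"ty":0,"tz":0,"spin":0}]'| grep -E "pos|contact"
```

```text
tool_pos: [0.514, -0.0956, 0.0881]
contact_force: [1.9, -5.1, 1.7]
tool_pos: [0.514, -0.0935, 0.0881]
contact_force: [2.7, -3.4, 0.7]
```

```bash
python3 -m creep '[{"grip":-1,"tx":0.1,"ty":0,"tz":0,"spin":0},{"grip":-1,"tx":0,"ty":0,"tz":0,"spin":0}]' | grep -E "pos|contact"
python3 -m creep '[{"grip":-1,"tx":0.1,"ty":0,"tz":0,"spin":0},{"grip":-1,"tx":0,"ty":0,"tz":0,"spin":0}]'| grep -E "pos|contact"
```

```text
tool_pos: [0.514, -0.0929, 0.0881]
contact_force: [3.0, -4.1, 0.1]
tool_pos: [0.514, -0.0928, 0.0881]
contact_force: [2.3, -5.6, -0.5]
```

```bash
python3 -m creep '[{"grip":-1,"tx":0.1,"ty":0,"tz":0,"spin":0},{"grip":-1,"tx":0,"ty":0,"tz":0,"spin":0}]'| grep -E "pos|contact"
```

```text
tool_pos: [0.514, -0.0928, 0.0882]
contact_force: [2.3, -8.1, 1.2]
```

```bash
python3 -m creep '[{"grip":-1,"tx":0.1,"ty":0,"tz":0,"spin":0},{"grip":-1,"tx":0,"ty":0,"tz":0,"spin":0}]'| grep -E "pos|contact"
```

```text
tool_pos: [0.514, -0.0928, 0.0882]
contact_force: [2.8, -9.1, 0.5]
```

```bash
python3 -m creep '[{"grip":-1,"tx":0.1,"ty":0,"tz":0,"spin":0},{"grip":-1,"tx":0,"ty":0,"tz":0,"spin":0}]'| grep -E "pos|contact"
```

```text
tool_pos: [0.514, -0.0927, 0.0882]
contact_force: [2.8, -11.1, 0.4]
```

The tool stalls at y=-0.0927 and the force rises more stiffly than a seal should. I'll check the gap ahead of the hatch before pushing harder.

```bash
python3 - <<'E'
from h import *
c=optics.get_calibration("wrist"); s=r.get_state(); p,D=optics.snapshot("wrist"); print(s["tool_pos"],s["contact_force"],s["moment"],s["q"])
t,_=optics.snapshot("top"); cr=t[185:305,300:490]
z=cv2.resize(cr,(760,480),interpolation=cv2.INTER_CUBIC)[:, :]
w=cv2.resize(p,(400,250))
out=np.zeros((600,800,3),np.uint8); out[:250,:400]=w; out[:250,400:]=cv2.resize(t[200:290,310:454],(400,250),interpolation=cv2.INTER_CUBIC)
out[250:600]=cv2.resize(p[0:210,80:560],(800,350),interpolation=cv2.INTER_CUBIC)
cv2.imwrite("pics/w8.png",out[:,:,::-1])
for v in range(0,200,8): print(v,p[v,260],np.round(depthpt("wrist",260,v,D,c),3),D[v,260].round(3))
E
```

```text
[ 0.5139945  -0.09271072  0.08816224] [  2.81454048 -11.06037285   0.42316353] [-2.38071642 -0.57284406 -0.04576493] [ 0.27494587  0.81300361 -0.31224256  1.98797625  0.57980551  0.43035478
 -0.57269424]
0 [56 54 54] [0.5   0.019 0.079] 0.139
8 [55 57 55] [0.5   0.016 0.079] 0.14
16 [58 58 57] [0.5   0.013 0.079] 0.141
24 [57 54 55] [0.499 0.01  0.079] 0.141
32 [56 57 57] [0.499 0.007 0.079] 0.142
40 [42 44 45] [0.498 0.004 0.079] 0.143
48 [119 128 133] [0.498 0.001 0.08 ] 0.143
56 [202 215 219] [ 0.498 -0.002  0.079] 0.145
64 [169 181 187] [ 0.497 -0.005  0.078] 0.147
72 [ 53 109 169] [ 0.497 -0.008  0.079] 0.146
80 [ 54 109 169] [ 0.496 -0.011  0.08 ] 0.146
88 [ 54 108 169] [ 0.496 -0.015  0.079] 0.148
96 [ 54 108 169] [ 0.495 -0.018  0.08 ] 0.148
104 [ 57 111 170] [ 0.495 -0.021  0.079] 0.149
112 [ 57 110 170] [ 0.494 -0.025  0.08 ] 0.15
120 [ 56 109 170] [ 0.494 -0.028  0.08 ] 0.15
128 [ 53 108 169] [ 0.493 -0.031  0.08 ] 0.152
136 [ 56 109 170] [ 0.493 -0.035  0.08 ] 0.152
144 [ 55 110 172] [ 0.492 -0.038  0.079] 0.154
152 [ 56 111 172] [ 0.492 -0.042  0.081] 0.153
160 [ 56 112 173] [ 0.492 -0.045  0.08 ] 0.155
168 [ 54 110 171] [ 0.491 -0.049  0.08 ] 0.157
176 [ 57 111 173] [ 0.491 -0.053  0.08 ] 0.157
184 [ 54 110 172] [ 0.49  -0.056  0.08 ] 0.158
192 [ 55 111 172] [ 0.49 -0.06  0.08] 0.159
```

View pics/w8.png

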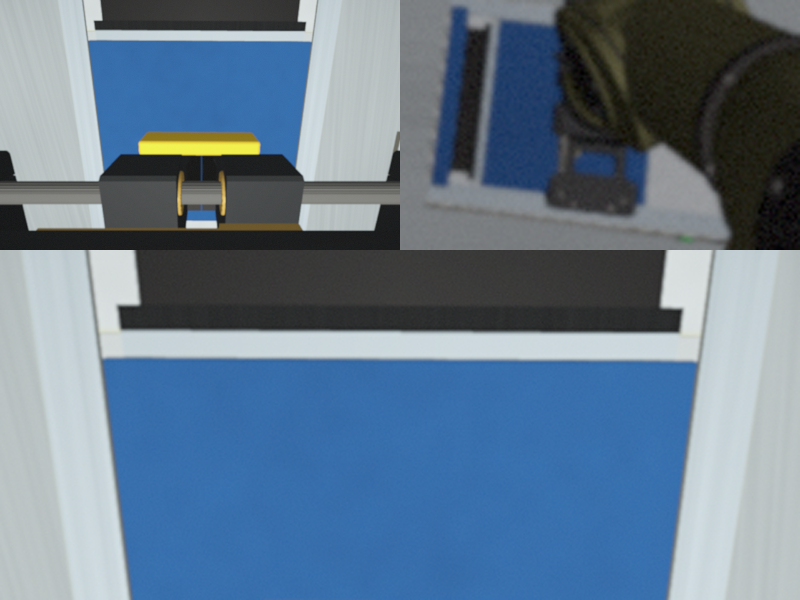

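```bash
python3 - <<'E'
from h import *
import pickle
c=optics.get_calibration("wrist"); p,D=optics.snapshot("wrist"); pickle.dump((c,p,D),open("w9.pkl","wb"))
th=np.radians(5.2);Y=np.array([np.sin(th),np.cos(th)]);X=np.array([np.cos(th),-np.sin(th)]);o=np.array([.516,-.0706])
def prof(u0,u1,rows):
  for v in rows:
    q=np.array([depthpt("wrist",u,v,D,c) for u in range(u0,u1)]); print(v,p[v,u0:u1].mean(0).astype(int),"y_case",round(1000*np.median((q[:,:2]-o)@Y),1),"z",round(1000*np.median(q[:,2]),1))
prof(240,400,list(range(36,76,3)))
h=cv2.cvtColor(p,cv2.COLOR_RGB2HSV); m=cv2.inRange(h,(22,120,80),(35,255,255)); m[260:]=0
v,u=np.nonzero(m); print("bar",u.min(),u.max(),v.min(),v.max()); 
print("z at bar rows"); prof(290,350,[v.min()+2,(v.min()+v.max())//2,v.max()-2])
w=cv2.imread("pics/w7.png")[:,:,::-1]; print([ (i,w[i,300:340].mean(0).astype(int).tolist()) for i in range(30,80,3)])
E
```

```text
36 [43 44 45] y_case 74.2 z 80.9
39 [43 45 45] y_case 73.0 z 81.0
42 [43 45 45] y_case 71.9 z 81.0
45 [43 44 44] y_case 70.8 z 80.8
48 [100 109 112] y_case 69.6 z 80.9
51 [203 215 219] y_case 68.6 z 79.8
54 [203 215 220] y_case 67.4 z 79.9
57 [203 215 220] y_case 66.3 z 79.9
60 [203 215 220] y_case 65.1 z 79.9
63 [201 212 217] y_case 63.9 z 79.9
66 [ 81 116 160] y_case 62.7 z 79.8
69 [ 54 109 170] y_case 61.5 z 79.9
72 [ 54 109 170] y_case 60.3 z 79.9
75 [ 54 109 169] y_case 59.1 z 79.9
bar 222 415 212 249
z at bar rows
214 [138 116  27] y_case -0.5 z 87.4
230 [238 231  74] y_case -2.2 z 103.8
247 [219 204  60] y_case -9.8 z 103.3
[(30, [211, 217, 217]), (33, [211, 217, 217]), (36, [205, 207, 201]), (39, [209, 215, 214]), (42, [209, 215, 215]), (45, [210, 215, 216]), (48, [210, 216, 216]), (51, [210, 216, 216]), (54, [210, 216, 216]), (57, [210, 216, 216]), (60, [211, 217, 217]), (63, [204, 213, 215]), (66, [196, 208, 213]), (69, [197, 209, 214]), (72, [161, 175, 186]), (75, [48, 101, 162]), (78, [50, 102, 162])]
```

```bash
python3 - <<'E'
from h import *
import pickle
th=np.radians(5.2);Y=np.array([np.sin(th),np.cos(th)]);o=np.array([.516,-.0706])
yc=lambda u,v,z,c:round(1000*((world("wrist",u,v,z,c)[:2]-o)@Y),1)
for f in("w4","w5","w6","w9"):
    t=pickle.load(open(f+".pkl","rb")); c,p,D=t[0],t[-2],t[-1]
    g=p[:,280:360].mean(axis=(1,2)); d=np.diff(g)
    e=[v for v in range(1,125) if abs(d[v])>8 and abs(d[v])>=abs(d[v-1]) and abs(d[v])>=abs(d[min(v+1,398)])]
    print(f,[(v,int(g[v-2]),int(g[v+3]),yc(320,v+1,.081,c), round(float(np.median([depthpt("wrist",u,max(v-2,0),D,c)[2] for u in range(290,350)]))*1000,1)) for v in e])
s=r.get_state(); print(s["contact_force"],s["tool_pos"])
E
```

```text
w4 [(1, 19, 84, np.float64(109.8), 0.8), (26, 84, 43, np.float64(93.5), 94.5), (63, 30, 103, np.float64(68.4), 80.9), (68, 103, 185, np.float64(64.9), 52.9), (107, 189, 136, np.float64(36.8), 30.9), (112, 136, 170, np.float64(33.1), 34.2)]
w5 [(35, 98, 54, np.float64(93.7), 94.3), (104, 38, 206, np.float64(69.4), 81.0)]
w6 [(38, 22, 106, np.float64(67.3), 79.1), (46, 103, 187, np.float64(62.2), 44.6), (88, 189, 134, np.float64(34.5), 31.0), (93, 134, 168, np.float64(31.1), 34.5)]
w9 [(48, 41, 213, np.float64(69.2), 81.0), (64, 214, 108, np.float64(63.0), 79.9)]
[  3.41158034 -10.61032529   1.2152768 ] [ 0.5139851  -0.09269867  0.08815917]
```

There is no gap: the hatch's pale leading strip meets the black seal lip (both at y≈69–70 mm from the nest). So this is the seal, with about 7 N net on it. I'll push on gently to about 15 N total.

```bash
python3 -m creep '[{"grip":-1,"tx":0.1,"ty":0,"tz":0,"spin":0},{"grip":-1,"tx":0,"ty":0,"tz":0,"spin":0},{"grip":-1,"tx":0,"ty":0,"tz":0,"spin":0}]'| grep -E "pos|contact"
```

```text
tool_pos: [0.514, -0.0926, 0.0882]
contact_force: [2.3, -13.4, 0.7]
```

```bash
python3 -m creep '[{"grip":-1,"tx":0.05,"ty":0,"tz":0,"spin":0},{"grip":-1,"tx":0,"ty":0,"tz":0,"spin":0},{"grip":-1,"tx":0,"ty":0,"tz":0,"spin":0}]'| grep -E "pos|contact"
```

```text
tool_pos: [0.514, -0.0926, 0.0882]
contact_force: [2.6, -14.0, 1.0]
```

```bash
python3 -m creep '[{"grip":-1,"tx":0.1,"ty":0,"tz":0,"spin":0},{"grip":-1,"tx":0,"ty":0,"tz":0,"spin":0},{"grip":-1,"tx":0,"ty":0,"tz":0,"spin":0},{"grip":-1,"tx":0,"ty":0,"tz":0,"spin":0}]'| grep -E "pos|contact"
python3 - <<'E'
from h import *
import pickle
p0=pickle.load(open("w9.pkl","rb"))[1]; p,D=optics.snapshot("wrist"); pickle.dump((0,p,D),open("w10.pkl","wb"))
g=lambda p:p[30:90,240:400].mean(axis=(1,2))
a,b=g(p0),g(p)
for lo,hi in((12,26),(28,44)):
    for s in(a,b):
        d=np.abs(np.diff(s[lo:hi])); print((d*np.arange(lo,hi-1)).sum()/d.sum()+30.5)
print(cv2.phaseCorrelate(cv2.cvtColor(p0,7)[100:205,0:70].astype(np.float32),cv2.cvtColor(p,7)[100:205,0:70].astype(np.float32)))
s=r.get_state();print(s["contact_force"],s["moment"],s["tool_pos"])
E
```

```text
tool_pos: [0.514, -0.0926, 0.0882]
contact_force: [3.7, -16.0, 1.5]
48.34017977847877
48.22451090489981
64.84965366733087
64.77870246169542
((0.003526979715935852, 0.01950926868742897), 1.0334942399719615)
[  3.40743797 -14.35784921   0.69209912] [-3.22656186 -0.74113487 -0.10927011] [ 0.51395995 -0.09257305  0.08820043]
```

```bash
python3 - <<'E'
from h import *
import pickle
th=np.radians(5.2);Y=np.array([np.sin(th),np.cos(th)])
y=lambda u,v,c,z:1000*(world("wrist",u,v,z,c)[:2]@Y)
c7=pickle.load(open("w6.pkl","rb"))[0]; w=cv2.imread("pics/w7.png").astype(float)
g=w[55:80,300:340].mean(axis=(1,2)); print("w7",np.round(g))
# scale at w7 height: camera intrinsics + height 0.1917 ~ same as w6 (0.1918)
print("w7 strip mm (rows 62.5..72.3)",y(320,62.5,c7,.08)-y(320,72.3,c7,.08),"plate blue to bar far top edge", y(320,72.3,c7,.08)-y(320,164,c7,.103))
c,p,D=pickle.load(open("w9.pkl","rb"))
print("now strip",y(320,48.3,c,.08)-y(320,64.8,c,.08),"blue to bar", y(320,64.8,c,.08))
g=p[205:260,300:340]; print([(205+i,g[i].mean(0).astype(int).tolist()) for i in range(0,55,3)])
E
```

```text
w7 [215. 214. 215. 215. 215. 215. 216. 215. 211. 208. 206. 206. 207. 207.
 207. 207. 200. 174. 133. 107. 104. 105. 105. 105. 106.]
w7 strip mm (rows 62.5..72.3) 6.493928146949099 plate blue to bar far top edge 61.94881193880954
now strip 6.444793728004754 blue to bar 39.65227147654211
[(205, [55, 110, 171]), (208, [53, 110, 172]), (211, [113, 113, 135]), (214, [138, 116, 27]), (217, [139, 117, 30]), (220, [140, 118, 30]), (223, [140, 118, 29]), (226, [196, 169, 45]), (229, [235, 222, 68]), (232, [241, 241, 81]), (235, [241, 241, 80]), (238, [241, 240, 79]), (241, [241, 240, 78]), (244, [241, 239, 77]), (247, [220, 206, 61]), (250, [35, 34, 32]), (253, [27, 29, 32]), (256, [27, 29, 32]), (259, [27, 30, 32])]
```

```bash
python3 - <<'E'
from h import *
import pickle
th=np.radians(5.2);Y=np.array([np.sin(th),np.cos(th)])
y=lambda v,c,z:1000*(world("wrist",320,v,z,c)[:2]@Y)
for f,rows in(("w5",(60,110)),("w9",(10,52))):
    t=pickle.load(open(f+".pkl","rb")); c,p=t[0],t[-2]; g=p[rows[0]:rows[1],200:440].mean(axis=(1,2))
    print(f,[(rows[0]+i,round(x)) for i,x in enumerate(g)])
    for z in(.081,): print([ (v,round(y(v,c,z),2)) for v in range(rows[0],rows[1],4)])
    # corner white block / lip
    for u in ((135,515) if f=="w5" else (140,150,160,485,495)): print(u,[int(x) for x in p[rows[0]:rows[1],u].mean(axis=1)])
E
```

```text
w5 [(60, 53), (61, 53), (62, 53), (63, 53), (64, 53), (65, 53), (66, 53), (67, 53), (68, 53), (69, 53), (70, 53), (71, 53), (72, 53), (73, 53), (74, 53), (75, 53), (76, 53), (77, 53), (78, 54), (79, 54), (80, 54), (81, 54), (82, 54), (83, 54), (84, 54), (85, 54), (86, 54), (87, 53), (88, 51), (89, 47), (90, 43), (91, 41), (92, 40), (93, 40), (94, 40), (95, 40), (96, 40), (97, 40), (98, 40), (99, 40), (100, 40), (101, 40), (102, 39), (103, 48), (104, 78), (105, 125), (106, 171), (107, 199), (108, 209), (109, 211)]
[(60, np.float64(61.98)), (64, np.float64(60.59)), (68, np.float64(59.19)), (72, np.float64(57.79)), (76, np.float64(56.37)), (80, np.float64(54.95)), (84, np.float64(53.52)), (88, np.float64(52.08)), (92, np.float64(50.63)), (96, np.float64(49.17)), (100, np.float64(47.71)), (104, np.float64(46.24)), (108, np.float64(44.76))]
135 [206, 207, 206, 206, 206, 206, 206, 206, 206, 206, 206, 206, 207, 206, 206, 207, 207, 207, 207, 207, 207, 208, 207, 208, 208, 208, 208, 209, 208, 209, 209, 209, 209, 209, 210, 208, 209, 208, 207, 203, 193, 188, 194, 201, 201, 202, 202, 202, 202, 20
[... 1309 characters left out ...]
6, 160, 174, 183, 186, 188, 192, 195, 197, 201, 205, 209, 213, 212, 208, 208, 212]
160 [197, 203, 207, 212, 213, 214, 214, 214, 214, 215, 216, 217, 219, 219, 220, 219, 219, 219, 220, 220, 221, 214, 183, 118, 49, 40, 41, 43, 42, 44, 42, 41, 43, 44, 41, 38, 48, 94, 157, 194, 207, 208]
485 [220, 220, 220, 220, 220, 219, 220, 220, 220, 220, 220, 221, 220, 221, 221, 221, 222, 221, 222, 221, 222, 223, 223, 217, 187, 119, 52, 39, 40, 41, 41, 40, 39, 43, 42, 41, 38, 35, 52, 119, 182, 209]
495 [218, 218, 218, 218, 218, 218, 219, 219, 219, 219, 220, 220, 220, 221, 221, 221, 221, 222, 221, 222, 222, 221, 221, 222, 222, 221, 222, 221, 220, 220, 220, 221, 221, 220, 220, 221, 220, 220, 219, 218, 214, 207]
```

```bash
python3 - <<'E'
from h import *
f=[]
for i in range(8): optics.snapshot("top"); f.append(r.get_state()["contact_force"])
print(np.mean(f,0),np.std(f,0),r.get_state()["clock"],r.get_state()["tool_pos"])
E
```

```text
[  2.9105244  -15.36108254   1.32253751] [0.56214976 0.33348488 0.62477558] 16.6333 [ 0.51399537 -0.09250985  0.08820585]
```

```bash
python3 -m creep '[{"grip":-1,"tx":0.05,"ty":0,"tz":0,"spin":0},{"grip":-1,"tx":0,"ty":0,"tz":0,"spin":0},{"grip":-1,"tx":0,"ty":0,"tz":0,"spin":0},{"grip":-1,"tx":0,"ty":0,"tz":0,"spin":0}]'| grep -E "pos|contact"
python3 -m creep '[{"grip":-1,"tx":-0.2,"ty":0,"tz":0,"spin":0},{"grip":-1,"tx":0,"ty":0,"tz":0,"spin":0}]'| grep -E "pos|contact"
python3 -m creep '[{"grip":-1,"tx":-0.2,"ty":0,"tz":0,"spin":0},{"grip":-1,"tx":0,"ty":0,"tz":0,"spin":0}]'| grep -E "pos|contact"
python3 -m creep '[{"grip":-1,"tx":-0.2,"ty":0,"tz":0,"spin":0},{"grip":-1,"tx":0,"ty":0,"tz":0,"spin":0}]'| grep -E "pos|contact"
python3 -m creep '[{"grip":-1,"tx":-0.2,"ty":0,"tz":0,"spin":0},{"grip":-1,"tx":0,"ty":0,"tz":0,"spin":0}]'| grep -E "pos|contact"
python3 -m creep '[{"grip":-1,"tx":-0.2,"ty":0,"tz":0,"spin":0},{"grip":-1,"tx":0,"ty":0,"tz":0,"spin":0}]'| grep -E "pos|contact"
```

```text
tool_pos: [0.514, -0.0925, 0.0882]
contact_force: [2.8, -15.5, 0.9]
tool_pos: [0.514, -0.0925, 0.0882]
contact_force: [2.5, -13.2, 0.8]
tool_pos: [0.514, -0.0925, 0.0881]
contact_force: [2.9, -8.7, 1.6]
tool_pos: [0.5137, -0.0926, 0.0881]
contact_force: [1.1, -5.5, 0.3]
tool_pos: [0.5129, -0.0926, 0.0879]
contact_force: [-0.7, -2.1, -0.3]
tool_pos: [0.5132, -0.0947, 0.088]
contact_force: [0.9, 0.7, -0.1]
```

Unloading showed no spring-back, so the stop is rigid and the side load on the bar may have wedged the hatch. I'll re-contact with the side load relieved and measure again.

```bash
python3 -m creep '[{"grip":-1,"tx":-0.3,"ty":0,"tz":0,"spin":0},{"grip":-1,"tx":0,"ty":0,"tz":0,"spin":0},{"grip":-1,"tx":0,"ty":0,"tz":0,"spin":0}]'
python3 - <<'E'
from h import *
import pickle
c=optics.get_calibration("wrist"); s=r.get_state(); p,D=optics.snapshot("wrist"); pickle.dump((c,s,p,D),open("w11.pkl","wb"))
E_=c["extrinsics"]; print("cam",-E_[:3,:3].T@E_[:3,3], s["tool_pos"])
th=np.radians(5.2);Y=np.array([np.sin(th),np.cos(th)]);X=np.array([np.cos(th),-np.sin(th)]);o=np.array([.516,-.0706])
y=lambda v,z:1000*((world("wrist",320,v,z,c)[:2]-o)@Y)
g=p[:260,240:400].mean(axis=1); d=np.abs(np.diff(g,axis=0)).sum(1)
print([(v,int(d[v]),round(y(v+.5,.08),1)) for v in range(2,258) if d[v]>25 and d[v]>=max(d[v-2:v+3])])
# sub-pixel left/right: hatch/rail gaps and blue edge tilt
for u in range(150,500,40):
    col=p[:,u].astype(float); b=[v for v in range(20,90) if col[v,2]-col[v,0]>60]; k=[v for v in range(20,90) if col[v].mean()<80 and col[v,2]-col[v,0]<30]
    print(u,"blue starts",b[:1],"seal ends",k[-1:])
# heights over the well-end zone, coarse map
for v in range(4,100,8):
    print(v,[int(round(1000*np.median([depthpt("wrist",uu,v,D,c)[2] for uu in range(u,u+6)]))) for u in range(100,540,20)])
E
```

```text
clock: 18.05
tool_pos: [0.5135, -0.0984, 0.0882]
eef_rot: [0.738, 0.675, -0.0, -0.0]
contact_force: [-0.2, -0.6, -0.0]
opening: 0.003
finger_force: 0.0
cam [ 0.520728   -0.03263352  0.23510282] [ 0.51353713 -0.09839645  0.0881712 ]
[(33, 173, np.float64(69.7)), (50, 108, np.float64(63.2)), (198, 71, np.float64(-0.9)), (211, 67, np.float64(-7.2)), (234, 136, np.float64(-18.7)), (239, 28, np.float64(-21.3)), (246, 58, np.float64(-24.9))]
150 blue starts [50] seal ends []
190 blue starts [50] seal ends [31]
230 blue starts [51] seal ends [31]
270 blue starts [51] seal ends [32]
310 blue starts [51] seal ends [32]
350 blue starts [52] seal ends [32]
390 blue starts [52] seal ends [33]
430 blue starts [53] seal ends [33]
470 blue starts [53] seal ends [34]
4 [81, 83, 71, 79, 79, 79, 80, 79, 79, 79, 80, 79, 80, 80, 79, 80, 80, 79, 80, 71, 71, 82]
12 [81, 82, 71, 78, 80, 80, 79, 80, 80, 79, 80, 80, 79, 80, 79, 79, 79, 80, 80, 71, 71, 81]
20 [81, 83, 71, 81, 81, 81, 81, 81, 81, 81, 81, 81, 81, 81, 81, 81, 81, 81, 81, 81, 71, 81]
28 [81, 83, 71, 81, 81, 81, 81, 80, 80, 81, 81, 81, 81, 81, 81, 80, 81, 81, 81, 81, 77, 81]
36 [81, 83, 71, 80, 80, 80, 80, 80, 80, 80, 80, 80, 80, 79, 80, 80, 80, 80, 80, 80, 82, 81]
44 [81, 82, 71, 80, 80, 80, 79, 80, 79, 80, 80, 80, 80, 80, 80, 80, 80, 80, 80, 80, 82, 81]
52 [81, 82, 80, 79, 80, 80, 80, 80, 80, 80, 80, 80, 80, 80, 79, 80, 80, 80, 80, 79, 83, 81]
60 [80, 81, 81, 80, 80, 80, 80, 80, 80, 80, 80, 80, 80, 80, 80, 80, 80, 79, 80, 80, 83, 81]
68 [41, 81, 81, 80, 80, 80, 80, 80, 80, 80, 80, 80, 80, 80, 80, 80, 80, 80, 80, 80, 83, 81]
76 [1, 81, 81, 80, 80, 80, 80, 80, 80, 80, 79, 79, 80, 80, 80, 80, 80, 80, 80, 80, 83, 80]
84 [0, 81, 81, 80, 80, 79, 79, 79, 80, 80, 79, 80, 80, 81, 80, 80, 80, 80, 80, 80, 83, 81]
92 [2, 81, 82, 80, 80, 80, 80, 80, 80, 80, 80, 80, 80, 80, 80, 80, 80, 79, 80, 79, 83, 80]
```

```bash
python3 -m creep '[{"grip":-1,"tx":0.2,"ty":0.1,"tz":0,"spin":0},{"grip":-1,"tx":0.2,"ty":0,"tz":0,"spin":0},{"grip":-1,"tx":0.1,"ty":0,"tz":0,"spin":0},{"grip":-1,"tx":0.1,"ty":0,"tz":0,"spin":0},{"grip":-1,"tx":0,"ty":0,"tz":0,"spin":0}]'| grep -E "pos|contact"
python3 -m creep '[{"grip":-1,"tx":0.1,"ty":0,"tz":0,"spin":0},{"grip":-1,"tx":0.1,"ty":0,"tz":0,"spin":0},{"grip":-1,"tx":0.1,"ty":0,"tz":0,"spin":0},{"grip":-1,"tx":0,"ty":0,"tz":0,"spin":0}]'| grep -E "pos|contact"
python3 -m creep '[{"grip":-1,"tx":0,"ty":0.2,"tz":0,"spin":0},{"grip":-1,"tx":0,"ty":0,"tz":0,"spin":0},{"grip":-1,"tx":0,"ty":-0.3,"tz":0,"spin":0},{"grip":-1,"tx":0,"ty":0,"tz":0,"spin":0},{"grip":-1,"tx":0,"ty":0.1,"tz":0,"spin":0},{"grip":-1,"tx":0,"ty":0,"tz":0,"spin":0}]'| grep -E "pos|contact"
python3 -m creep '[{"grip":-1,"tx":0.1,"ty":0,"tz":0,"spin":0},{"grip":-1,"tx":0.1,"ty":0,"tz":0,"spin":0},{"grip":-1,"tx":0,"ty":0,"tz":0,"spin":0}]'| grep -E "pos|contact"
```

```text
tool_pos: [0.5154, -0.0928, 0.0883]
contact_force: [-0.7, -1.6, -0.5]
tool_pos: [0.5153, -0.0927, 0.0883]
contact_force: [1.0, -7.7, 0.4]
tool_pos: [0.515, -0.0926, 0.0883]
contact_force: [0.7, -6.1, 0.9]
tool_pos: [0.515, -0.0926, 0.0883]
contact_force: [0.7, -10.3, 1.1]
```

```bash
python3 -m creep '[{"grip":-1,"tx":0.1,"ty":0,"tz":0,"spin":0},{"grip":-1,"tx":0.1,"ty":0,"tz":0,"spin":0},{"grip":-1,"tx":0.05,"ty":0,"tz":0,"spin":0},{"grip":-1,"tx":0,"ty":0,"tz":0,"spin":0}]'| grep -E "pos|contact"
python3 -m creep '[{"grip":-1,"tx":0.05,"ty":0,"tz":0,"spin":0},{"grip":-1,"tx":0,"ty":0,"tz":0,"spin":0},{"grip":-1,"tx":0,"ty":0,"tz":0,"spin":0}]'| grep -E "pos|contact"
python3 -m creep '[{"grip":-1,"tx":0.05,"ty":0,"tz":0,"spin":0},{"grip":-1,"tx":0,"ty":0,"tz":0,"spin":0},{"grip":-1,"tx":0,"ty":0,"tz":0,"spin":0}]'| grep -E "pos|contact"
```

```text
tool_pos: [0.5149, -0.0925, 0.0883]
contact_force: [0.3, -14.3, 2.0]
tool_pos: [0.5149, -0.0925, 0.0883]
contact_force: [0.2, -15.6, 2.5]
tool_pos: [0.5149, -0.0924, 0.0884]
contact_force: [-0.3, -15.6, 2.5]
```

```bash
python3 -m creep '[{"grip":-1,"tx":0.05,"ty":0,"tz":0,"spin":0},{"grip":-1,"tx":0,"ty":0,"tz":0,"spin":0},{"grip":-1,"tx":0,"ty":0,"tz":0,"spin":0}]'| grep -E "pos|contact"
python3 -m creep '[{"grip":-1,"tx":0.05,"ty":0,"tz":0,"spin":0},{"grip":-1,"tx":0,"ty":0,"tz":0,"spin":0},{"grip":-1,"tx":0,"ty":0,"tz":0,"spin":0}]'| grep -E "pos|contact"
python3 - <<'E'
from h import *
f=[]
for i in range(8): optics.snapshot("top"); f.append(r.get_state()["contact_force"])
print(np.mean(f,0),r.get_state()["clock"],r.get_state()["tool_pos"])
E
```

```text
tool_pos: [0.5149, -0.0924, 0.0884]
contact_force: [0.2, -17.0, 2.2]
tool_pos: [0.5149, -0.0924, 0.0884]
contact_force: [0.6, -17.4, 2.6]
[  0.58630232 -17.7190518    2.50591318] 21.3333 [ 0.5148954  -0.09223812  0.08838606]
```

```bash
python3 -m creep '[{"grip":-1,"tx":-0.4,"ty":0,"tz":0,"spin":0},{"grip":-1,"tx":-0.4,"ty":0,"tz":0,"spin":0},{"grip":-1,"tx":-1,"ty":0,"tz":0,"spin":0},{"grip":-1,"tx":0,"ty":0,"tz":-2,"spin":0},{"grip":-1,"tx":0,"ty":0,"tz":-2.5,"spin":0},{"grip":-1,"tx":2,"ty":0,"tz":0,"spin":0},{"grip":-1,"tx":2,"ty":0,"tz":0,"spin":0},{"grip":-1,"tx":0,"ty":0,"tz":0,"spin":0}]'
python3 -m creep '[{"grip":-1,"tx":2,"ty":0,"tz":0,"spin":0},{"grip":-1,"tx":0,"ty":0,"tz":0,"spin":0},{"grip":-1,"tx":0,"ty":0,"tz":0,"spin":0}]' | grep -E "pos|contact"
python3 - <<'E'
from h import *
import pickle
c=optics.get_calibration("wrist"); s=r.get_state(); p,D=optics.snapshot("wrist"); pickle.dump((c,s,p,D),open("w12.pkl","wb"))
th=np.radians(5.2);Y=np.array([np.sin(th),np.cos(th)]);o=np.array([.516,-.0706])
def an(f):
    t=pickle.load(open(f,"rb")); c,p,D=t[0],t[-2],t[-1]
    y=lambda v,z:round(1000*((world("wrist",320,v,z,c)[:2]-o)@Y),2)
    g=p[:220,240:400].mean(axis=1); d=np.abs(np.diff(g,axis=0)).sum(1)
    print(f,[(v,int(d[v]),[y(v+.5,z) for z in(.080,.081,.094)],int(1000*np.median([depthpt("wrist",u,v-3,D,c)[2] for u in range(300,340)]))) for v in range(3,215) if d[v]>9 and d[v]>=max(d[v-2:v+3])])
for f in("w4.pkl","w5.pkl","w6.pkl","w12.pkl"): an(f)
E
```

```text
clock: 22.0
tool_pos: [0.5191, -0.0557, 0.134]
eef_rot: [0.735, 0.678, 0.003, -0.001]
contact_force: [-0.2, 0.5, -0.0]
opening: 0.001
finger_force: 0.0
tool_pos: [0.5196, -0.0406, 0.1331]
contact_force: [-0.0, 0.2, 0.3]
w4.pkl [(26, 40, [np.float64(94.06), np.float64(93.84), np.float64(90.97)], 94), (31, 15, [np.float64(90.73), np.float64(90.52), np.float64(87.81)], 87), (54, 14, [np.float64(75.11), np.float64(74.96), np.float64(72.99)], 79), (63, 84, [np.float64(68.87), np.float64(68.74), np.float64(67.07)], 80), (68, 81, [np.float64(65.37), np.float64(65.25), np.float64(63.75)], 59), (107, 27, [np.float64(37.18), np.float64(37.17), np.float64(37.0)], 31), (112, 23, [np.float64(33.45), np.float64(33.45), np.float64(33.47)], 34), (184, 23, [np.float64(-23.35), np.float64(-23.15), np.float64(-20.43)], 31), (189, 26, [np.float64(-27.53), np.float64(-27.31), np.float64(-24.39)], 34), (199, 35, [np.float64(-35.98), np.float64(-35.72), np.float64(-32.41)], 30), (207, 9, [np.float64(-42.83), np.float64(-42.55), np.float64(-38.91)], 213)]
w5.pkl [(35, 36, [np.float64(94.09), np.float64(93.8
[... 751 characters left out ...]
at64(60.38)], 48), (88, 29, [np.float64(34.87), np.float64(34.81), np.float64(34.05)], 30), (93, 23, [np.float64(31.44), np.float64(31.4), np.float64(30.81)], 34), (176, 26, [np.float64(-29.28), np.float64(-29.09), np.float64(-26.63)], 35), (210, 108, [np.float64(-56.44), np.float64(-56.15), np.float64(-52.32)], 30)]
w12.pkl [(91, 112, [np.float64(107.42), np.float64(107.36), np.float64(106.64)], 69), (122, 55, [np.float64(90.58), np.float64(90.61), np.float64(90.98)], 94), (148, 20, [np.float64(75.87), np.float64(75.97), np.float64(77.3)], 79), (158, 180, [np.float64(70.06), np.float64(70.19), np.float64(71.9)], 80), (169, 108, [np.float64(63.57), np.float64(63.73), np.float64(65.86)], 80)]
```

```bash
python3 - <<'E'
from h import *
import pickle
th=np.radians(5.2);Y=np.array([np.sin(th),np.cos(th)]);X=np.array([np.cos(th),-np.sin(th)]);o=np.array([.516,-.0706])
def edge(p,u,v0):
    s=p[v0-5:v0+7,u-3:u+4].mean(axis=1).astype(float); d=np.abs(np.diff(s,axis=0)).sum(1); d=np.maximum(d-d.max()*.15,0); return v0-5+(d*np.arange(len(d))).sum()/d.sum()+.5
for f,rows in(("w4",(26,54,63)),("w5",(35,89,104)),("w12",(122,148,158))):
    t=pickle.load(open(f+".pkl","rb")); c,p=t[0],t[-2]
    for zl in(.080,.081):
      R=[]
      for u in range(260,381,10):
        y=lambda v,z:1000*((world("wrist",u,v,z,c)[:2]-o)@Y)
        e=[edge(p,u,int(v+(u-320)*(.012 if f!="w4" else 0))) for v in rows]
        R.append([y(e[0],.094)-y(e[1],.081),y(e[0],.094)-y(e[2],zl),y(e[1],.081)-y(e[2],zl)])
      print(f,zl,np.median(R,0).round(2),np.std(R,0).round(2))
E
```

```text
w4 0.08 [15.42 23.17  7.76] [0.32 0.2  0.34]
w4 0.081 [15.42 23.29  7.88] [0.32 0.2  0.34]
w5 0.08 [16.02 21.84  5.78] [0.09 0.04 0.08]
w5 0.081 [16.02 21.86  5.8 ] [0.09 0.04 0.08]
w12 0.08 [15.13 21.03  5.89] [0.07 0.05 0.07]
w12 0.081 [15.13 20.9   5.76] [0.07 0.05 0.07]
```

The free pass above the hatch shows nothing else blocks the tool, and the seal lip has moved back about 0.9 mm. To settle whether the stop is the seal or a bind, I'll draw the hatch back about 1 cm and re-approach in fine steps.

```bash
python3 -m creep '[{"grip":-1,"tx":0,"ty":-0.2,"tz":2,"spin":0},{"grip":-1,"tx":0,"ty":0,"tz":1.5,"spin":0},{"grip":-1,"tx":0,"ty":0,"tz":1,"spin":0},{"grip":-1,"tx":-1,"ty":0,"tz":0,"spin":0},{"grip":-1,"tx":-0.8,"ty":0,"tz":0,"spin":0},{"grip":-1,"tx":-0.3,"ty":0,"tz":0,"spin":0},{"grip":-1,"tx":-0.3,"ty":0,"tz":0,"spin":0},{"grip":-1,"tx":-0.2,"ty":0,"tz":0,"spin":0}]'
python3 -m creep '[{"grip":-1,"tx":-0.2,"ty":0,"tz":0,"spin":0},{"grip":-1,"tx":-0.2,"ty":0,"tz":0,"spin":0}]' | grep -E "pos|contact"
python3 -m creep '[{"grip":-1,"tx":-0.2,"ty":0,"tz":0,"spin":0},{"grip":-1,"tx":-0.2,"ty":0,"tz":0,"spin":0}]' | grep -E "pos|contact"
python3 -m creep '[{"grip":-1,"tx":-0.3,"ty":0,"tz":0,"spin":0},{"grip":-1,"tx":-0.3,"ty":0,"tz":0,"spin":0}]' | grep -E "pos|contact"
```

```text
clock: 22.97
tool_pos: [0.5155, -0.0666, 0.0886]
eef_rot: [0.738, 0.675, 0.001, -0.0]
contact_force: [-1.3, 4.7, -1.9]
opening: 0.006
finger_force: 2.1
tool_pos: [0.5151, -0.0704, 0.0886]
contact_force: [-1.4, 4.4, -1.3]
tool_pos: [0.5147, -0.0748, 0.0885]
contact_force: [-1.7, 4.9, 1.6]
tool_pos: [0.5141, -0.0809, 0.0885]
contact_force: [-1.8, 4.2, 2.3]
```

```bash
python3 -m creep '[{"grip":-1,"tx":0.6,"ty":0,"tz":0,"spin":0},{"grip":-1,"tx":0,"ty":0,"tz":-2,"spin":0},{"grip":-1,"tx":0,"ty":0,"tz":-2,"spin":0},{"grip":-1,"tx":-2.5,"ty":0,"tz":0,"spin":0},{"grip":-1,"tx":-2.5,"ty":0.1,"tz":0,"spin":0},{"grip":-1,"tx":0,"ty":0,"tz":0,"spin":0},{"grip":-1,"tx":0,"ty":0,"tz":2,"spin":0},{"grip":-1,"tx":0,"ty":0,"tz":1.8,"spin":0}]'
python3 -m creep '[{"grip":-1,"tx":0.4,"ty":0,"tz":0,"spin":0},{"grip":-1,"tx":0.4,"ty":0,"tz":0,"spin":0},{"grip":-1,"tx":0.3,"ty":0,"tz":0,"spin":0},{"grip":-1,"tx":0.2,"ty":0,"tz":0,"spin":0},{"grip":-1,"tx":0.2,"ty":0,"tz":0,"spin":0},{"grip":-1,"tx":0.2,"ty":0,"tz":0,"spin":0}]'
```

```text
clock: 24.13
tool_pos: [0.5126, -0.1269, 0.0905]
eef_rot: [0.739, 0.674, 0.0, 0.002]
contact_force: [-0.5, -0.2, -0.7]
opening: 0.003
finger_force: 0.0
clock: 24.63
tool_pos: [0.5134, -0.1093, 0.0909]
eef_rot: [0.738, 0.675, -0.0, 0.001]
contact_force: [0.2, -4.4, 0.3]
opening: 0.005
finger_force: 2.1
```

```bash
python3 -m creep '[{"grip":-1,"tx":0.2,"ty":0,"tz":0,"spin":0},{"grip":-1,"tx":0.2,"ty":0,"tz":0,"spin":0},{"grip":-1,"tx":0.2,"ty":0,"tz":0,"spin":0},{"grip":-1,"tx":0.2,"ty":0,"tz":0,"spin":0},{"grip":-1,"tx":0.2,"ty":0,"tz":0,"spin":0}]' | grep -E "pos|contact"
for s in a; do python3 -m creep '[{"grip":-1,"tx":0.1,"ty":0,"tz":0,"spin":0},{"grip":-1,"tx":0.1,"ty":0,"tz":0,"spin":0}]' | grep -E "pos|contact"; done
python3 -m creep '[{"grip":-1,"tx":0.1,"ty":0,"tz":0,"spin":0},{"grip":-1,"tx":0.1,"ty":0,"tz":0,"spin":0}]' | grep -E "pos|contact"
python3 -m creep '[{"grip":-1,"tx":0.1,"ty":0,"tz":0,"spin":0},{"grip":-1,"tx":0.1,"ty":0,"tz":0,"spin":0}]' | grep -E "pos|contact"
python3 -m creep '[{"grip":-1,"tx":0.1,"ty":0,"tz":0,"spin":0},{"grip":-1,"tx":0.1,"ty":0,"tz":0,"spin":0}]' | grep -E "pos|contact"
```

```text
tool_pos: [0.5142, -0.0979, 0.0905]
contact_force: [1.0, -4.7, 2.1]
tool_pos: [0.5142, -0.0957, 0.0903]
contact_force: [1.9, -5.1, 3.2]
tool_pos: [0.5143, -0.094, 0.0902]
contact_force: [1.9, -4.5, 2.0]
tool_pos: [0.5144, -0.0923, 0.0902]
contact_force: [2.4, -7.4, 2.6]
tool_pos: [0.5144, -0.0922, 0.0903]
contact_force: [1.9, -10.9, 2.5]
```

The hatch slides back freely at about 4 N. On the re-approach the push first rises softly, then stalls at the same place, so it is home on the seal. Now a firm, held press, then release.

```bash
python3 -m creep '[{"grip":-1,"tx":0.1,"ty":0,"tz":0,"spin":0},{"grip":-1,"tx":0.1,"ty":0,"tz":0,"spin":0},{"grip":-1,"tx":0,"ty":0,"tz":0,"spin":0}]' | grep -E "pos|contact"
python3 -m creep '[{"grip":-1,"tx":0.05,"ty":0,"tz":0,"spin":0},{"grip":-1,"tx":0.05,"ty":0,"tz":0,"spin":0},{"grip":-1,"tx":0,"ty":0,"tz":0,"spin":0}]' | grep -E "pos|contact"
python3 - <<'E'
from h import *
f=[];m=[]
for i in range(8): optics.snapshot("top"); s=r.get_state(); f.append(s["contact_force"]); m.append(s["moment"])
print(np.mean(f,0),np.mean(m,0),s["clock"],s["tool_pos"])
E
```

```text
tool_pos: [0.5144, -0.0922, 0.0903]
contact_force: [1.6, -11.3, 3.2]
tool_pos: [0.5144, -0.0922, 0.0903]
contact_force: [2.4, -13.6, 3.3]
[  2.22365105 -13.40763038   2.95378227] [-2.80154463 -0.62412062 -0.07904976] 26.6167 [ 0.51441965 -0.09212049  0.09029983]
```

```bash
python3 -m creep '[{"grip":-1,"tx":0.1,"ty":0,"tz":0,"spin":0},{"grip":-1,"tx":0,"ty":0,"tz":0,"spin":0}]' | grep -E "pos|contact"
python3 - <<'E'
from h import *
for k in range(4):
    f=[];q=[]
    for i in range(10): optics.snapshot("top"); s=r.get_state(); f.append(s["contact_force"]); q.append(s["tool_pos"])
    print(np.mean(f,0).round(2),np.mean(q,0).round(5),s["clock"])
E
```

```text
tool_pos: [0.5144, -0.0921, 0.0903]
contact_force: [2.4, -15.1, 2.4]
[  2.29 -15.21   3.04] [ 0.51441 -0.09205  0.0903 ] 27.2833
[  2.24 -14.86   3.12] [ 0.51441 -0.09201  0.0903 ] 27.7833
[  2.3  -14.97   3.27] [ 0.51442 -0.09194  0.0903 ] 28.2833
[  2.28 -14.65   3.03] [ 0.51443 -0.09189  0.0903 ] 28.7833
```

```bash
python3 -m creep '[{"grip":-1,"tx":-0.3,"ty":0,"tz":0,"spin":0},{"grip":-1,"tx":-0.3,"ty":0,"tz":0,"spin":0},{"grip":-1,"tx":-0.6,"ty":0,"tz":0,"spin":0},{"grip":-1,"tx":-1,"ty":0,"tz":0,"spin":0},{"grip":-1,"tx":0,"ty":0,"tz":-3,"spin":0},{"grip":-1,"tx":0,"ty":0,"tz":-3,"spin":0},{"grip":-1,"tx":0,"ty":0,"tz":0,"spin":0},{"grip":-1,"tx":0,"ty":0,"tz":0,"spin":0}]'
python3 - <<'E'
from h import *
import pickle
c=optics.get_calibration("wrist"); s=r.get_state(); p,D=optics.snapshot("wrist"); pickle.dump((c,s,p,D),open("w13.pkl","wb"))
g=p[:260,240:400].mean(axis=1); d=np.abs(np.diff(g,axis=0)).sum(1)
th=np.radians(5.2);Y=np.array([np.sin(th),np.cos(th)]);o=np.array([.516,-.0706])
y=lambda v,z:1000*((world("wrist",320,v,z,c)[:2]-o)@Y)
print([(v,int(d[v]),g[v-3].astype(int).tolist(),[round(y(v+.5,z),1) for z in (.08,.103)]) for v in range(4,255) if d[v]>9 and d[v]>=max(d[v-2:v+3])])
# other dishes in top view
t,_=optics.snapshot("top"); t0=cv2.imread("pics/top0.png")[:,:,::-1]
e=np.abs(t.astype(int)-t0).sum(2); print("changed px in left part",(e[90:330,60:300]>90).sum(), "rack/cup",(e[95:170,315:470]>90).sum()); v,u=np.nonzero(e[90:330,60:300]>90); print(u.min()+60,u.max()+60,v.min()+90,v.max()+90)
E
```

```text
clock: 29.45
tool_pos: [0.5133, -0.1078, 0.1512]
eef_rot: [0.738, 0.675, 0.001, 0.0]
contact_force: [0.1, -0.8, 0.0]
opening: 0.008
finger_force: 0.0
[(27, 16, [60, 59, 58], [np.float64(76.4), np.float64(71.4)]), (38, 184, [43, 44, 44], [np.float64(70.5), np.float64(66.1)]), (50, 105, [204, 216, 221], [np.float64(64.0), np.float64(60.3)]), (159, 59, [55, 111, 174], [np.float64(-0.4), np.float64(2.7)]), (163, 67, [115, 115, 102], [np.float64(-3.0), np.float64(0.4)]), (180, 111, [218, 225, 95], [np.float64(-14.1), np.float64(-9.5)]), (239, 28, [57, 113, 175], [np.float64(-54.8), np.float64(-46.0)]), (246, 61, [46, 81, 120], [np.float64(-59.9), np.float64(-50.5)])]
changed px in left part 386 rack/cup 0
249 271 204 225
```

```bash
python3 -c "
from plant import workorder
print(workorder.finish_job())"
```

```text
the job is handed in; nothing more can be done
None
```

I handed the job in at about 29 s with the red dish flat inside the collar and the hatch closed against the seal, but I can't be sure the seal itself took the full 10 N: I pushed up to 17.7 N (about 13 N beyond the rubbing), yet the hatch stalled harder than the soft seal described and did not spring back. The other dishes, the tube rack and the swab cup show no change in the top view.

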